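# Pin the slipped pot rings to their stand

## Robot

A 6-joint arm with a two-finger parallel gripper is mounted at the origin on a cart in front of the work surface, level with it; the furniture and walls round the work are solid. World frame = base frame: x ahead of the robot, y to its left, z up, the work surface at z = 0. Lengths are in m, angles in rad, forces in N, time in s.
With the tool pointing down it reaches from about 0.3 to 0.75 m from the base axis. Payload 8.5 kg.
Tool frame: the origin (TCP) lies at the very end of the fingers, on their centre line; the grasp point (between the pads) lies 19 mm behind it (grip_depth is the distance from the TCP to the grasp point, in m); z points along the fingers, y is the direction in which the jaws open and shut (so a half turn about z gives the same grasp; the last joint's range is limited). The gripper opens to 88 mm and grips with 3 to 60 N. Pads are 18 mm wide; open, the fingers measure 123 mm over their backs; the gripper's body (75 mm by 187 mm) begins 45 mm behind the grasp point.
Start: joints at [1.035, 0.381, 1.297, -0, 1.464, -0.215], TCP at [0.173, 0.522, 0.239] pointing down, gripper open.
Joint ranges: [-3.11, 3.11], [-0.89, 2.33], [0.22, 2.48], [-1.42, 4.56], [0.17, 2.85], [-2.88, 2.88]. Speed limits (rad/s): [2.39, 2.39, 3.14, 3.14, 3.14, 3.14].

## Interface

Orientations are given as a 3x3 rotation matrix whose columns are the frame's x, y, z axes.
In Python, from plant import * gives the robot as it stands.
- The arm moves only by the tool arm_command, never from a script. Its argument "rows" is a list of rows, each an object with "delta_rot": the turn, a rotation vector about the tool's x, y, z in degrees, a list of three; "delta_pos": the shift along the tool's x, y, z in cm, a list of three; "gripper": the closure in counts, from 0 (fully open) to 255 (shut). A call has 1 to 20 rows; each row is the pose to reach, as a shift and turn from the pose measured when the call began, along the tool's axes at that moment; what a row does not reach only later rows make up. A row lasts 1/12 s, in which the tool goes at most 41.7 mm and 7.16 degrees, less where a joint would pass 70% of its speed; a pose out of reach is approached as far as the arm can. A call with a gripper value outside its range is refused whole. The fingers move at their own pace and stop on an object; "grip_force" is the grip in N (left out, the last holds). Time passes only in rows, so rows that repeat a pose let the fingers close. It gives the time, the measured TCP pose, the force and the opening at its end, in the units of the state.
- get_state(): the state, without advancing time (a new reading comes with each control period).
- get_image(name): name is "scene" or "top"; returns a dict with "color" (480x640x3 uint8, red, green, blue), "range_z" (480x640 float32, m along the optical axis (not along the pixel's ray), 0 where there is no reading), "K" (3x3 intrinsics, pixels), "rvec" (rotation vector, rad) and "tvec" (3), from world to camera coordinates, as OpenCV has them. Camera axes: x right, y down, z forward; pixel columns grow to the right and rows downward; lengths in m; the calibration is good to about 2 mm. A picture is of the moment at which its call begins.
- job_done(): hands the job in, once; it reports no verdict.
Trained networks look in the newest picture that a camera, given by its name, has taken for a name from the list of things; names that differ only in an ending like _2 or _b are one class to them, and where a whole thing is asked for, a point or a joint stands for the part that bears it (a point fixed in the world has none). Each returns a list of dicts, best first, with "score" (0 to 1); they miss things now and then, are a little off and sometimes report something else, mostly with a low value. They report only what shows in the picture. A call takes as long as a camera call. They do not tell look-alikes from the thing itself.
- spot_in(camera, label): "box" ([left, top, right, bottom] in pixels, round what is visible of it).
- mark_of(camera, label): "at" ([column, row] in pixels: a listed point, or the origin of a listed thing).
The state is a dict: "t": time; "joint_pos": joint angles; "joint_vel": joint speeds; "effort": joint torques, N m; "eef_pos": TCP position; "ee_rot": TCP orientation; "wrist_force": force on the tool from outside, world axes, zero at the start; "torque": the same for the moment, N m; "width": finger opening in m.
Only numpy, scipy, OpenCV 4.12 (cv2) and the standard library are available. Lean on these libraries where they do the work, as an engineer would, in place of code of your own. Each camera call takes 0.05 s, during which the arm holds its last target.

## Task

The three pot rings on the oak stand have slipped out of line. Take the red-knobbed pin from its rest and pass it down through the holes of all three rings, keeping them stacked in the same order, and on into the off-centre socket hidden in the recess of the stand, feeling for it, until the pin is fully home with its collar flat on the top ring; then let go. Be gentle: never press the pin on anything with more than 40 N, and leave the other things where they are.

Things in the scene. Friction and masses are not known exactly. Their poses are not given: they have to be found in the camera images.
- pin_knob (a point): Centre of the red knob of a steel pin (120 g nominal) that stands in its rest; 79 mm above the pin's point. Knob: round, 26 mm across, 26 mm tall (66 to 92 mm above the point). Under it a neck 14 mm across, then a collar 28 mm across, 4 mm thick (50 to 54 mm above the point). z runs up along the pin.
- pin_tip (a point): Centre of the pin's lower end, its blunt point. Below the collar the shaft is 50 mm long, 13 mm across; its last 10 mm taper to 10 mm at the point. z runs up along the pin. At the start the collar sits on the rest.
- rest_mouth (a point): Top centre of the pin rest: a fixed light wood tube, 52 mm across (68 mm at its foot), 56 mm tall, bore 17.6 mm. The pin lifts straight out. Mind the wall cabinet behind the work: its underside is 0.5 m above the worktop, its front runs straight from about x 0.52, y -0.23 to x 0.92, y 0.47 (m); swing the arm in drawn in.
- stand_recess (a point): Centre of the round recess in the stand's top face, at that face (26 mm above the worktop). The stand is a fixed light oak slab 120 mm (x) by 112 mm (y) by 26 mm. The recess is 36 mm wide. 4 mm down in it lies the flat top of a steel disc, clamped fast, with one round socket, 16 mm wide, 17 mm deep.
- stand: The same stand; origin at the centre of its underside, on the worktop; z up. The disc's socket is off centre: its middle lies 7.5 mm from the recess's middle, in any direction. That direction is hidden by the rings and not measured: feel for the socket with the pin (the point drops in). With the pin fully home its collar lies on the top ring, its point 20 mm below the stand's top face.
- ring_top_centre (a point): Blue painted flat pot ring, the uppermost of three stacked loose on the stand: 90 mm across, 10 mm thick, 150 g, with a 16 mm hole through its middle. This point is the middle of the hole, half-way up. The holes start 10 to 30 mm out of line from ring to ring; a ring slides easily and hardly moves the one under it.
- ring_mid_centre (a point): Cork flat pot ring, the middle of three stacked loose on the stand: 90 mm across, 10 mm thick, 150 g, with a 16 mm hole through its middle. This point is the middle of the hole, half-way up. The holes start 10 to 30 mm out of line from ring to ring; a ring slides easily and hardly moves the one under it.
- ring_low_centre (a point): Dark wood flat pot ring, the lowest of three stacked loose on the stand: 90 mm across, 10 mm thick, 150 g, with a 16 mm hole through its middle. This point is the middle of the hole, half-way up. The holes start 10 to 30 mm out of line from ring to ring; a ring slides easily and hardly moves the one under it.
- pin: The same pin; origin at the centre of its pointed end.
- ring_top: The same blue painted ring; origin at the centre of its underside.
- ring_mid: The same cork ring; origin at the centre of its underside.
- ring_low: The same dark wood ring; origin at the centre of its underside.
- tin: Bystander: green and gold tin, 75 mm across, 58 mm tall; origin at its underside. Leave it alone.
- pepper: Bystander: small glass shaker with grey cap, 44 mm across, 90 mm tall; origin at its underside. Leave it alone.
- green_bottle: Bystander: green plastic bottle with orange cap, 151 mm tall; origin at its underside. Leave it alone.
- mug: Bystander: white dotted mug, 93 mm tall; origin at its underside. Leave it alone.
- keys: Bystander: bunch of keys with a blue tag, lying flat; origin at its underside. Leave it alone.
Things that resemble listed ones, but are neither listed nor needed, are in the scene too. There is more than one size of the pin; the job needs the smaller. Of the things that look like the ring_low, the larger one is meant.

How it is judged:
On the way:
1. the pin is lifted clear out of its rest (height (world z) of pin_tip above 0.058 m), for 0.1 s.
At the end, for the whole second after the job is handed in: Pin upright (0.06 rad), its point within 2.5 mm of fully home (6 mm over the stand's underside), within 12 mm of the recess's centre seen from above; rings threaded in their order, each within 4 mm of the pin's axis and 2.5 mm of its stacked height; pin and rings at rest (10 mm/s) (z of pin_tip in the frame of stand below 0.0085 m and horizontal distance between pin_tip and stand_recess below 0.012 m and angle between pin's own z axis and vertical below 0.06 rad and linear speed of each of pin, ring_top, ring_mid, ring_low below 0.01 m/s and horizontal distance between each of ring_top_centre, ring_mid_centre, ring_low_centre and pin_tip below 0.004 m and z of ring_top_centre in the frame of stand between 0.0485 and 0.0535 m and z of ring_mid_centre in the frame of stand between 0.0385 and 0.0435 m and z of ring_low_centre in the frame of stand between 0.0285 and 0.0335 m); the robot touches nothing.
It fails at once if the pin presses on the stand, the disc in its recess or a ring with more than 40 N (contact force between pin and stand above 40 N or contact force between pin and ring_top above 40 N or contact force between pin and ring_mid above 40 N or contact force between pin and ring_low above 40 N).
It fails at once if a bystander is moved more than 20 mm (distance of any of tin, pepper, green_bottle, mug, keys from where it was at the start of the episode above 0.02 m).
It also fails if it takes over 64 s, if anything falls off the work surface, if the arm or the gripper's body presses on something with over 40 N, if the wrist force passes 120 N, or if a joint passes its speed limit or range.

## Working session

There is one attempt and no reset: what is moved stays moved. The work goes in short steps, Python scripts to look and compute and a tool call to move; the robot and the scene stay as the last step left them, time stands still between calls to the robot, and variables do not carry over. Pictures are saved under pics/ and viewed, and the job is handed in when it is done.

Besides the shell and the picture viewer there is one more tool, called as name([rows], argument=value, ...), one row to a line, values as JSON. arm_command: Moves the arm, as the interface text tells. Its arguments: {"type":"object","properties":{"rows":{"type":"array","items":{"type":"object","properties":{"delta_rot":{"type":"array","items":{"type":"number"}},"delta_pos":{"type":"array","items":{"type":"number"}},"gripper":{"type":"number"}}}},"grip_force":{"type":"number"}},"required":["rows"]}

```bash
ls; mkdir -p pics
cat > h.py <<'E'
from plant import *
import numpy as np, cv2
def cam(n):
    im=get_image(n); R,_=cv2.Rodrigues(np.array(im['rvec'],float)); im['R']=R; im['t']=np.array(im['tvec'],float).reshape(3); im['K']=np.array(im['K']); return im
def px2w_depth(im,u,v):
    z=im['range_z'][int(round(v)),int(round(u))]; p=np.linalg.inv(im['K'])@[u,v,1]*z
    return im['R'].T@(p-im['t'])
def px2w_z(im,u,v,h):
    d=im['R'].T@(np.linalg.inv(im['K'])@[u,v,1]); c=-im['R'].T@im['t']
    return c+d*(h-c[2])/d[2]
def w2px(im,p):
    q=im['K']@(im['R']@np.array(p)+im['t']); return q[:2]/q[2]
E
python3 - <<'E'
from h import *
for n in ['scene','top']:
    im=cam(n); cv2.imwrite(f'pics/{n}0.png',im['color'][:,:,::-1]); print(n,-im['R'].T@im['t'],im['R'][2],im['K'][0,0])
    for l in ['pin_knob','pin_tip','rest_mouth','stand_recess','ring_top_centre','ring_mid_centre','ring_low_centre','stand']:
        print(l,[(round(float(d['score']),2),[round(float(x)) for x in d['at']]) for d in mark_of(n,l)][:4])
    for l in ['pin','ring_top','ring_mid','ring_low','tin','pepper','green_bottle','mug','keys']:
        print(l,[(round(float(d['score']),2),[round(float(x)) for x in d['box']]) for d in spot_in(n,l)][:4])
print(get_state())
E
```

```text
pics
scene [-0.14340612 -0.28175914  0.61319266] [ 0.73013265  0.40726626 -0.54867158] 533.4902595520659
pin_knob [(0.72, [327, 276]), (0.58, [337, 230])]
pin_tip [(0.81, [339, 275])]
rest_mouth [(0.74, [327, 294]), (0.4, [240, 231])]
stand_recess [(0.88, [243, 230])]
ring_top_centre [(0.66, [241, 225]), (0.48, [363, 249])]
ring_mid_centre [(0.73, [250, 230]), (0.66, [329, 290])]
ring_low_centre [(0.77, [239, 232]), (0.63, [289, 277])]
stand [(0.97, [246, 242]), (0.66, [365, 247]), (0.28, [234, 227])]
pin [(0.83, [326, 217, 349, 281]), (0.73, [321, 270, 334, 296])]
ring_top [(0.56, [213, 213, 260, 241])]
ring_mid [(0.74, [236, 219, 266, 242])]
ring_low [(0.98, [274, 264, 307, 294]), (0.76, [219, 237, 256, 248]), (0.34, [321, 267, 337, 299])]
tin [(0.72, [351, 214, 386, 261])]
pepper [(0.9, [389, 230, 414, 280]), (0.51, [213, 220, 272, 260])]
green_bottle [(0.94, [418, 190, 454, 267]), (0.47, [400, 324, 475, 363])]
mug [(0.72, [218, 237, 247, 248]), (0.56, [218, 167, 266, 218])]
keys [(0.69, [402, 323, 474, 362])]
top [0.3806255  0.09593711 1.0139128 ] [ 0.24000441  0.00862834 -0.9707
[... 760 characters left out ...]
4e+00,  7.50384319e-07,
        1.46360992e+00, -2.15306696e-01]), 'joint_vel': array([-0.00021747, -0.00059222,  0.00097392,  0.00010399, -0.00182968,
       -0.00047749]), 'effort': array([ 3.77039723e-04, -4.37794340e+01, -2.24732316e+01,  7.13841151e-02,
        3.14062997e-02, -1.08655297e-05]), 'eef_pos': array([0.17341141, 0.52193141, 0.23874983]), 'ee_rot': array([[-9.48992916e-01,  3.15297393e-01, -5.62790958e-06],
       [ 3.15297393e-01,  9.48992916e-01, -8.01215558e-06],
       [ 2.81463456e-06, -9.37794410e-06, -1.00000000e+00]]), 'wrist_force': array([-0.56015974, -0.04960027, -0.63500118]), 'torque': array([-0.0085084 ,  0.02097821,  0.03169329]), 'width': 0.08781410409797971}
```

View pictures.

View pics/scene0.png

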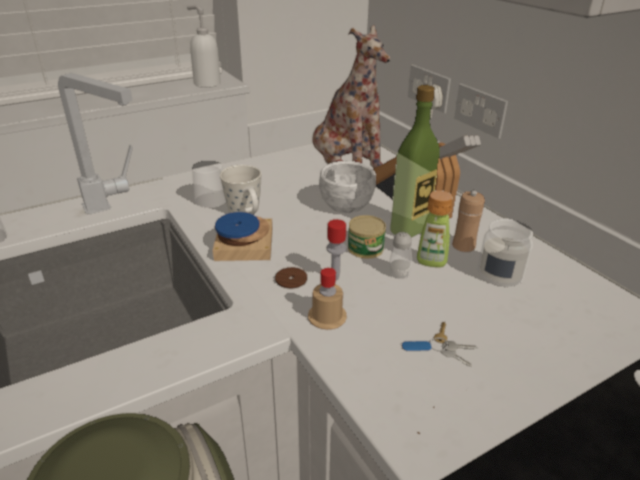

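View pics/top0.png

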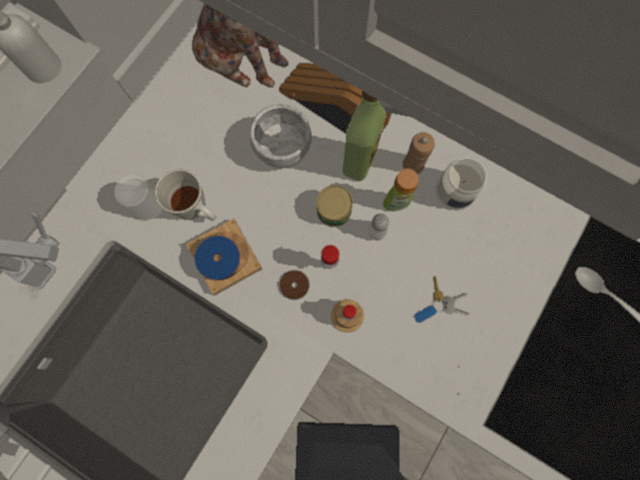

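Run:
```python
import cv2
a=cv2.imread('pics/scene0.png')[195:315,200:380]; b=cv2.imread('pics/top0.png')[225:345,185:365]
cv2.imwrite('pics/crop_a.png',cv2.resize(a,None,fx=4.4,fy=4.4,interpolation=cv2.INTER_CUBIC))
cv2.imwrite('pics/crop_b.png',cv2.resize(b,None,fx=4.4,fy=4.4,interpolation=cv2.INTER_CUBIC))
```

```text
(no output)
```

View pics/crop_a.png

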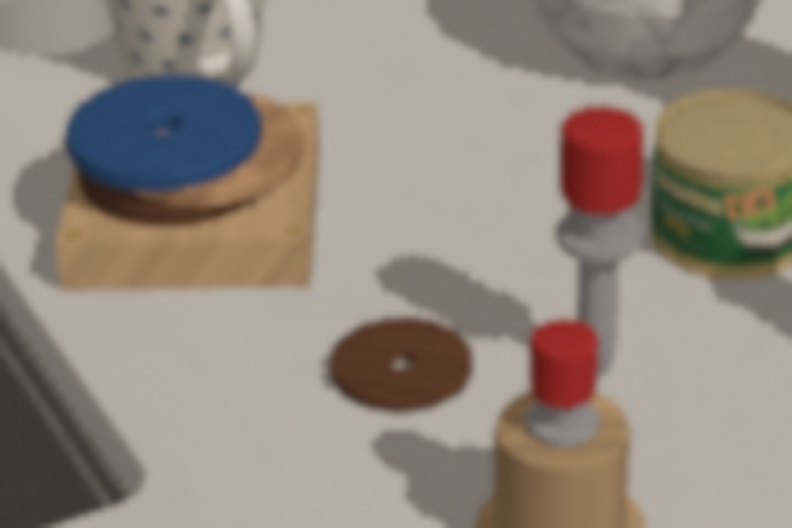

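View pics/crop_b.png

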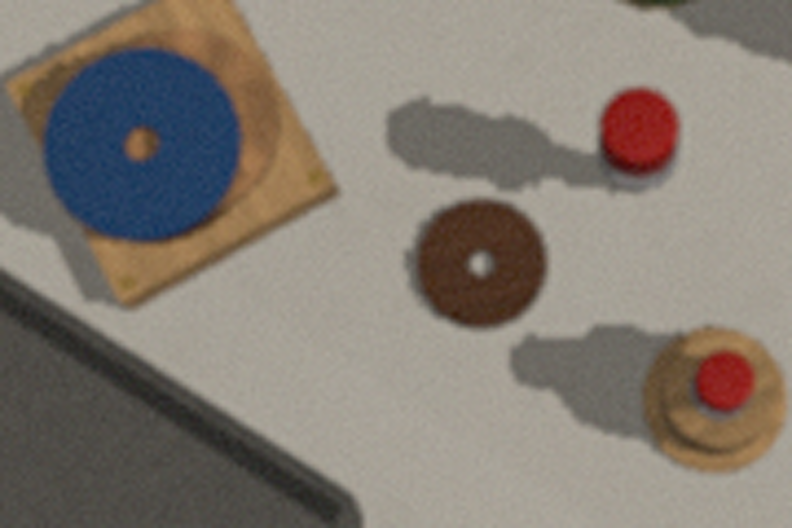

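Run:
```python
from h import *
def wmap(im):
    v,u=np.mgrid[0:480,0:640]; z=im['range_z']
    p=np.stack([u,v,np.ones_like(u)],-1)@np.linalg.inv(im['K']).T*z[...,None]
    return (p-im['t'])@im['R']
def circ(xy,r=None):
    A=np.c_[2*xy,np.ones(len(xy))]; s=np.linalg.lstsq(A,(xy**2).sum(1),rcond=None)[0]
    return s[:2],np.sqrt(s[2]+s[:2]@s[:2])
ims={n:cam(n) for n in ['scene','top']}
np.save('ims.npy',ims,allow_pickle=True)
for n,im in ims.items():
    W=wmap(im); hsv=cv2.cvtColor(im['color'],cv2.COLOR_RGB2HSV)
    print(n,'table z',np.median(W[...,2][(W[...,2]>-.02)&(W[...,2]<.02)&(im['range_z']>0)]))
    box=(slice(205,262),slice(205,275)) if n=='scene' else (slice(215,300),slice(180,268))
    m=np.zeros((480,640),np.uint8); m[box]=1
    blue=((hsv[...,0]>100)&(hsv[...,0]<125)&(hsv[...,1]>110)&(m>0)).astype(np.uint8)
    c=max(cv2.findContours(blue,cv2.RETR_EXTERNAL,cv2.CHAIN_APPROX_NONE)[0],key=cv2.contourArea)[:,0]
    P=np.array([px2w_z(im,u,v,.056)[:2] for u,v in c]); print('blue',circ(P),len(c), 'zmed',np.median(W[...,2][blue>0]))
    red=((hsv[...,1]>150)&((hsv[...,0]<6)|(hsv[...,0]>174))).astype(np.uint8)
    for c in cv2.findContours(red,cv2.RETR_EXTERNAL,cv2.CHAIN_APPROX_NONE)[0]:
        if cv2.contourArea(c)<40: continue
        print('red',cv2.boundingRect(c)); 
        x,y,w,h=cv2.boundingRect(c); q=W[y:y+h,x:x+w][red[y:y+h,x:x+w]>0]; top=q[q[:,2]>q[:,2].max()-.012]; print(' ztop',np.percentile(q[:,2],[5,50,95]),'xy',np.median(top,0))
    hm=np.clip((W[...,2]+.005)/.07,0,1)*255
    cv2.imwrite(f'pics/h_{n}.png',cv2.resize(cv2.applyColorMap(hm.astype(np.uint8),cv2.COLORMAP_JET)[195:345,180:380],None,fx=4,fy=4,interpolation=cv2.INTER_NEAREST))
```

```text
scene table z -0.0017272206619051201
blue (array([0.56721556, 0.30607887]), np.float64(0.043882255026709296)) 98 zmed 0.05331181841719047
red (321, 269, 14, 18)
 ztop [0.07590933 0.09184276 0.09727081] xy [-0.14340612 -0.28175914  0.61319266]
red (328, 220, 18, 23)
 ztop [0.09372308 0.11310594 0.12181846] xy [0.56868946 0.0839084  0.12030769]
top table z 0.001847869063015041
blue (array([0.57742806, 0.31366371]), np.float64(0.04239520310367481)) 120 zmed 0.05728746197925873
red (343, 305, 13, 13)
 ztop [0.09545659 0.09896574 0.10146435] xy [0.47472792 0.04988931 0.09896574]
red (322, 246, 17, 18)
 ztop [0.1176817  0.12401908 0.12659579] xy [0.3806255  0.09593711 1.0139128 ]
```

View pics/h_top.png

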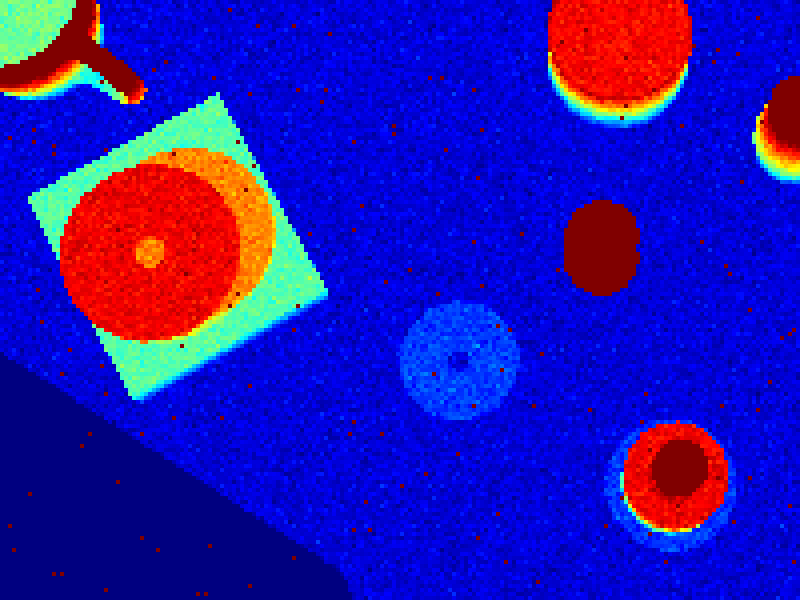

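View pics/h_scene.png

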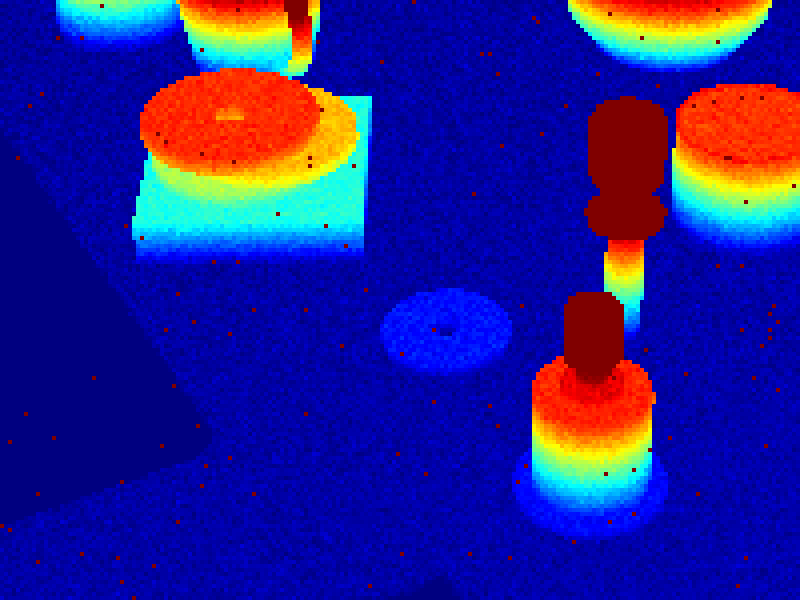

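```bash
cat >> h.py <<'E'
from scipy.optimize import least_squares
def wmap(im):
    v,u=np.mgrid[0:480,0:640]; z=im['range_z']
    p=np.stack([u,v,np.ones_like(u)],-1)@np.linalg.inv(im['K']).T*z[...,None]
    return (p-im['t'])@im['R']
def table_fix(im,it=3,verbose=True):
    """re-level the extrinsics so the worktop lies at z=0 (rotation about a point near the work)"""
    c=np.array([.5,.15,0])
    for _ in range(it):
        W=wmap(im); x,y,z=W[...,0],W[...,1],W[...,2]
        m=(im['range_z']>0)&(abs(z)<.006)&(x>.40)&(x<.72)&(y>-.15)&(y<.35)
        A=np.c_[x[m]-c[0],y[m]-c[1],np.ones(m.sum())]; s=np.linalg.lstsq(A,z[m],rcond=None)[0]
        if verbose: print('plane',s*1e3,m.sum())
        n=np.array([-s[0],-s[1],1]); n/=np.linalg.norm(n)
        ax=np.cross(n,[0,0,1]); Rc,_=cv2.Rodrigues(ax)   # world_new = Rc (w - c0)+c
        c0=c+np.array([0,0,s[2]])
        # cam = R w + t ; w = Rc^T (wn-c)+c0
        R,t=im['R'],im['t']; im['R']=R@Rc.T; im['t']=R@(c0-Rc.T@c)+t
    return im
def circ_r(xy,r=None):
    c0=xy.mean(0)
    if r is None:
        s=least_squares(lambda p:np.hypot(*(xy-p[:2]).T)-p[2],[*c0,.03],loss='soft_l1',f_scale=.001).x; return s
    return least_squares(lambda p:np.hypot(*(xy-p).T)-r,c0,loss='soft_l1',f_scale=.001).x
E
python3 - <<'E'
from h import *
ims=np.load('ims.npy',allow_pickle=True).item()
for n,im in ims.items():
    print(n); table_fix(im,2)
    W=wmap(im); Z=W[...,2]; hsv=cv2.cvtColor(im['color'],cv2.COLOR_RGB2HSV)
    v,u=np.mgrid[0:480,0:640]
    st=(W[...,0]>.45)&(W[...,0]<.68)&(W[...,1]>.2)&(W[...,1]<.42)
    blue=((hsv[...,0]>100)&(hsv[...,0]<125)&(hsv[...,1]>110)&st).astype(np.uint8)
    c=max(cv2.findContours(blue,cv2.RETR_EXTERNAL,cv2.CHAIN_APPROX_NONE)[0],key=cv2.contourArea)[:,0]
    P=np.array([px2w_z(im,a,b,.056)[:2] for a,b in c]); print('blue',circ_r(P),'z',np.median(Z[blue>0]))
    # hole in blue: non blue px inside
    f=np.zeros_like(blue); cv2.drawContours(f,[c.reshape(-1,1,2)],-1,1,-1); f=cv2.erode(f,np.ones((7,7)))
    h=(f>0)&(blue==0); print('hole px',h.sum(),px2w_z(im,u[h].mean(),v[h].mean(),.056 if n=='scene' else .051))
    # stand top face
    fac=(abs(Z-.026)<.003)&st&(W[...,0]>.48)
    q=W[fac]; r=cv2.minAreaRect(q[:,:2].astype(np.float32)*1000); print('stand rect',r)
    for nm,z in (('low',.036),('mid',.046)):
        mm=(abs(Z-z)<.003)&st; print(nm,mm.sum())
    # knob: points of pin
    k=(hsv[...,1]>150)&((hsv[...,0]<6)|(hsv[...,0]>174))&(abs(W[...,0]-.475)<.04)&(abs(W[...,1]-.05)<.04)&(Z>.07)
    q=W[k]; print('knob',k.sum(),q.mean(0),np.percentile(Z[k],[5,95]))
    c=max(cv2.findContours(k.astype(np.uint8),cv2.RETR_EXTERNAL,cv2.CHAIN_APPROX_NONE)[0],key=cv2.contourArea)[:,0]
    print('knob cont top z.098:',circ_r(np.array([px2w_z(im,a,b,.098)[:2] for a,b in c])))
    # rest top face
    rr=(abs(Z-.056)<.0035)&(abs(W[...,0]-.475)<.05)&(abs(W[...,1]-.05)<.05)&~k
    q=W[rr]; print('rest top',rr.sum(),q.mean(0)); hull=cv2.convexHull(q[:,:2].astype(np.float32)*1000); print(cv2.minEnclosingCircle(hull))
E
```

```text
scene
plane [-1.01688531 -0.89646733 -1.77884691] 22624
plane [ 0.02364675 -0.74260804 -0.23406865] 22173
blue [0.57034057 0.30852794 0.04414425] z 0.055633491637966805
hole px 6 [0.56352049 0.30687122 0.056     ]
stand rect ((612.0790405273438, 321.82318115234375), (189.6451416015625, 112.90084838867188), 31.8489990234375)
low 202
mid 325
knob 222 [0.46663801 0.04367911 0.09117662] [0.07769197 0.09892582]
knob cont top z.098: [0.45886801 0.0401777  0.01943407]
rest top 364 [0.46628614 0.04335869 0.05598375]
((471.1856994628906, 45.94340133666992), 26.580753326416016)
top
plane [0.28473837 0.13930439 1.18041714] 27775
plane [-0.20586222  0.11310889  0.08883127] 28109
blue [0.57717921 0.31338235 0.04231528] z 0.05596685196724208
hole px 66 [0.57840348 0.31467492 0.051     ]
stand rect ((620.1006469726562, 327.11395263671875), (196.77674865722656, 112.06646728515625), 31.808448791503906)
low 33
mid 408
knob 133 [0.47456323 0.04969569 0.09757429] [0.09421431 0.100223  ]
knob cont top z.098: [0.4745694  0.04975421 0.01122093]
rest top 360 [0.47327046 0.04931515 0.05598955]
((474.9894104003906, 48.67124557495117), 25.818302154541016)
```

```bash
cat > fit.py <<'E'
from h import *
from scipy.optimize import minimize
def rays(im,box):
    y0,y1,x0,x1=box; v,u=np.mgrid[y0:y1,x0:x1]
    d=np.stack([u,v,np.ones_like(u)],-1)@np.linalg.inv(im['K']).T@im['R']; return -im['R'].T@im['t'],d   # depth = parameter
def cyl(c,d,xy,r,z0,z1,rh=0):
    out=np.full(d.shape[:2],np.inf)
    s=(z1-c[2])/d[...,2]; p=c[:2]+s[...,None]*d[...,:2]-xy; rr=(p**2).sum(-1); m=(rr<r*r)&(rr>=rh*rh); out[m]=s[m]
    o=c[:2]-xy; a=(d[...,:2]**2).sum(-1); b=d[...,:2]@o; cc=o@o-r*r; D=b*b-a*cc; ok=D>0
    s=np.where(ok,(-b-np.sqrt(np.maximum(D,0)))/a,np.inf); z=c[2]+np.where(ok,s,0)*d[...,2]; m=ok&(z>z0)&(z<z1); out[m]=np.minimum(out[m],s[m]); return out
def box_(c,d,xy,yaw,h,z1):
    R=np.array([[np.cos(yaw),np.sin(yaw)],[-np.sin(yaw),np.cos(yaw)]]); o=np.r_[R@(c[:2]-xy),c[2]]; e=np.concatenate([d[...,:2]@R.T,d[...,2:]],-1)
    lo=(np.array([-h[0],-h[1],0])-o)/e; hi=(np.array([h[0],h[1],z1])-o)/e; a=np.minimum(lo,hi).max(-1); b=np.maximum(lo,hi).min(-1)
    return np.where(a<b,a,np.inf)
def floor_(c,d): return -c[2]/d[...,2]
def stack(p,c,d):
    p=np.asarray(p)/1000
    o=np.minimum(floor_(c,d),box_(c,d,p[:2],p[2]*1000/57.2958,(.06,.056),.026))
    for i,z in enumerate((.026,.036,.046)): o=np.minimum(o,cyl(c,d,p[3+2*i:5+2*i],.045,z,z+.01,.008))
    return o
def restm(p,c,d):
    p=np.asarray(p)/1000; o=np.minimum(floor_(c,d),cyl(c,d,p[:2],.026,0,.056)); 
    o=np.minimum(o,cyl(c,d,p[:2],.034,0,.006)); o=np.minimum(o,cyl(c,d,p[2:4],.013,.072,.098)); return np.minimum(o,cyl(c,d,p[2:4],.014,.056,.060))
def fit(model,p0,im,box,it=3):
    c,d=rays(im,box); Z=im['range_z'][box[0]:box[1],box[2]:box[3]]; ok=Z>0
    f=lambda p: np.minimum(abs(model(p,c,d)-Z),.008)[ok].sum()
    p=np.array(p0,float)
    for k in range(it):
        S=np.vstack([p]+[p+np.eye(len(p))[i]*(6,3,1.5)[k] for i in range(len(p))])
        r=minimize(f,p,method='Nelder-Mead',options=dict(initial_simplex=S,maxiter=2500,xatol=.02,fatol=1e-4)); p=r.x
    return p,f(p)/ok.sum()
E
python3 - <<'E'
from fit import *
ims=np.load('ims.npy',allow_pickle=True).item()
for n,im in ims.items():
    table_fix(im,2,False)
    off=np.array([-5,-4]) if n=='scene' else np.zeros(2)
    b=(205,270,205,280) if n=='scene' else (228,300,183,268)
    p0=np.r_[580,310,0,577,313,590,300,577,313].astype(float)+np.r_[off,0,off,off,off]
    best=min((fit(stack,np.r_[p0[:3],p0[3:5]+dl,p0[5:]],im,b) for dl in ([0,0],[-15,0],[0,15],[0,-15])),key=lambda q:q[1])
    print(n,'stand',best[0][:3].round(1),'low',best[0][3:5].round(1),'mid',best[0][5:7].round(1),'top',best[0][7:].round(1),best[1])
    b=(262,332,300,355) if n=='scene' else (295,338,325,370)
    q=fit(restm,np.r_[475+off[0],49+off[1],475+off[0],49+off[1]],im,b); print('rest',q[0].round(1),q[1])
E
```

```text
scene stand [586.7 305.7  31.8] low [579.4 309.8] mid [588.  298.3] top [576.6 312.1] 0.0021022676818043635
rest [473.8  47.4 474.1  47.4] 0.0018575004302586661
top stand [588.2 307.3  31.8] low [580.6 311.8] mid [589.4 299.2] top [577.6 313.3] 0.0016995610546349028
rest [475.4  48.6 475.2  48.2] 0.001627935655861567
```

The smaller red-knobbed pin is the one in the rest, at scene (327,276) and top (349,312). The larger look-alike stands free at scene (337,230) and top (330,256). The small dark ring on the worktop at top (293,286) is also a decoy. The larger one, under the cork and blue rings at top (217,257), is the one meant. The enlarged crops confirm this, so I'm moving to above the rest pin.

arm_command([
  {"delta_pos": [-43.5,-35.5,5],"delta_rot": [0,0,0],"gripper": 0},
  {"delta_pos": [-43.5,-35.5,5],"delta_rot": [0,0,0],"gripper": 0},
  {"delta_pos": [-43.5,-35.5,5],"delta_rot": [0,0,0],"gripper": 0},
  {"delta_pos": [-43.5,-35.5,5],"delta_rot": [0,0,0],"gripper": 0},
  {"delta_pos": [-43.5,-35.5,5],"delta_rot": [0,0,0],"gripper": 0},
  {"delta_pos": [-43.5,-35.5,5],"delta_rot": [0,0,0],"gripper": 0},
  {"delta_pos": [-43.5,-35.5,5],"delta_rot": [0,0,0],"gripper": 0},
  {"delta_pos": [-43.5,-35.5,5],"delta_rot": [0,0,0],"gripper": 0},
  {"delta_pos": [-43.5,-35.5,5],"delta_rot": [0,0,0],"gripper": 0},
  {"delta_pos": [-43.5,-35.5,5],"delta_rot": [0,0,0],"gripper": 0},
  {"delta_pos": [-43.5,-35.5,5],"delta_rot": [0,0,0],"gripper": 0},
  {"delta_pos": [-43.5,-35.5,5],"delta_rot": [0,0,0],"gripper": 0},
  {"delta_pos": [-43.5,-35.5,5],"delta_rot": [0,0,0],"gripper": 0},
  {"delta_pos": [-43.5,-35.5,5],"delta_rot": [0,0,0],"gripper": 0},
  {"delta_pos": [-43.5,-35.5,5],"delta_rot": [0,0,0],"gripper": 0},
], grip_force=5)

```text
t: 3.15
eef_pos: [0.4763, 0.0444, 0.1882]
ee_rot: [[-0.948, 0.319, 0.0], [0.319, 0.948, -0.001], [-0.0, -0.001, -1.0]]
wrist_force: [-0.3, 0.8, -0.0]
width: 0.0882
```

arm_command([
  {"delta_pos": [0.27,0.29,0],"delta_rot": [0,0,0],"gripper": 0},
  {"delta_pos": [0.27,0.29,3],"delta_rot": [0,0,0],"gripper": 0},
  {"delta_pos": [0.27,0.29,6],"delta_rot": [0,0,0],"gripper": 0},
  {"delta_pos": [0.27,0.29,9],"delta_rot": [0,0,0],"gripper": 0},
  {"delta_pos": [0.27,0.29,11],"delta_rot": [0,0,0],"gripper": 0},
  {"delta_pos": [0.27,0.29,12.1],"delta_rot": [0,0,0],"gripper": 0},
  {"delta_pos": [0.27,0.29,12.1],"delta_rot": [0,0,0],"gripper": 0},
  {"delta_pos": [0.27,0.29,12.1],"delta_rot": [0,0,0],"gripper": 0},
])

```text
t: 3.82
eef_pos: [0.4743, 0.049, 0.0675]
ee_rot: [[-0.948, 0.318, -0.0], [0.318, 0.948, -0.001], [0.0, -0.001, -1.0]]
wrist_force: [-0.0, -0.5, 0.7]
width: 0.088
```

arm_command([
  {"delta_pos": [0,0,0],"gripper": 255},
  {"delta_pos": [0,0,0],"gripper": 255},
  {"delta_pos": [0,0,0],"gripper": 255},
  {"delta_pos": [0,0,0],"gripper": 255},
  {"delta_pos": [0,0,0],"gripper": 255},
  {"delta_pos": [0,0,0],"gripper": 255},
  {"delta_pos": [0,0,0],"gripper": 255},
  {"delta_pos": [0,0,0],"gripper": 255},
], grip_force=5)

```text
schema error: expected keys delta_rot, delta_pos, gripper
```

arm_command([
  {"delta_pos": [0,0,0],"delta_rot": [0,0,0],"gripper": 255},
  {"delta_pos": [0,0,0],"delta_rot": [0,0,0],"gripper": 255},
  {"delta_pos": [0,0,0],"delta_rot": [0,0,0],"gripper": 255},
  {"delta_pos": [0,0,0],"delta_rot": [0,0,0],"gripper": 255},
  {"delta_pos": [0,0,0],"delta_rot": [0,0,0],"gripper": 255},
  {"delta_pos": [0,0,0],"delta_rot": [0,0,0],"gripper": 255},
  {"delta_pos": [0,0,0],"delta_rot": [0,0,0],"gripper": 255},
  {"delta_pos": [0,0,0],"delta_rot": [0,0,0],"gripper": 255},
], grip_force=5)

```text
t: 4.48
eef_pos: [0.4743, 0.049, 0.0675]
ee_rot: [[-0.948, 0.318, -0.0], [0.318, 0.948, -0.0], [0.0, -0.001, -1.0]]
wrist_force: [0.1, -0.8, 0.6]
width: 0.0366
```

arm_command([
  {"delta_pos": [0,0,0],"delta_rot": [0,0,0],"gripper": 255},
  {"delta_pos": [0,0,0],"delta_rot": [0,0,0],"gripper": 255},
  {"delta_pos": [0,0,0],"delta_rot": [0,0,0],"gripper": 255},
  {"delta_pos": [0,0,0],"delta_rot": [0,0,0],"gripper": 255},
])

```text
t: 4.82
eef_pos: [0.4743, 0.0489, 0.0675]
ee_rot: [[-0.948, 0.318, -0.0], [0.318, 0.948, -0.001], [0.0, -0.001, -1.0]]
wrist_force: [-0.3, -0.5, 0.4]
width: 0.0256
```

arm_command([
  {"delta_pos": [0,0,0],"delta_rot": [0,0,0],"gripper": 130},
  {"delta_pos": [0,0,0],"delta_rot": [0,0,0],"gripper": 130},
  {"delta_pos": [0,0,0],"delta_rot": [0,0,0],"gripper": 130},
  {"delta_pos": [0,0,0],"delta_rot": [0,0,7],"gripper": 130},
  {"delta_pos": [0,0,0],"delta_rot": [0,0,14],"gripper": 130},
  {"delta_pos": [0,0,0],"delta_rot": [0,0,21],"gripper": 130},
  {"delta_pos": [0,0,0],"delta_rot": [0,0,28],"gripper": 130},
  {"delta_pos": [0,0,0],"delta_rot": [0,0,35],"gripper": 130},
  {"delta_pos": [0,0,0],"delta_rot": [0,0,42],"gripper": 130},
  {"delta_pos": [0,0,0],"delta_rot": [0,0,49],"gripper": 130},
  {"delta_pos": [0,0,0],"delta_rot": [0,0,56],"gripper": 130},
  {"delta_pos": [0,0,0],"delta_rot": [0,0,63],"gripper": 130},
  {"delta_pos": [0,0,0],"delta_rot": [0,0,70],"gripper": 130},
  {"delta_pos": [0,0,0],"delta_rot": [0,0,77],"gripper": 130},
  {"delta_pos": [0,0,0],"delta_rot": [0,0,84],"gripper": 130},
  {"delta_pos": [0,0,0],"delta_rot": [0,0,90],"gripper": 130},
  {"delta_pos": [0,0,0],"delta_rot": [0,0,90],"gripper": 130},
  {"delta_pos": [0,0,0],"delta_rot": [0,0,90],"gripper": 130},
])

```text
t: 6.32
eef_pos: [0.4743, 0.0489, 0.0674]
ee_rot: [[0.315, 0.949, -0.0], [0.949, -0.315, -0.001], [-0.001, -0.0, -1.0]]
wrist_force: [0.7, 0.1, 0.2]
width: 0.0431
```

arm_command([
  {"delta_pos": [0,0,0],"delta_rot": [0,0,0],"gripper": 255},
  {"delta_pos": [0,0,0],"delta_rot": [0,0,0],"gripper": 255},
  {"delta_pos": [0,0,0],"delta_rot": [0,0,0],"gripper": 255},
  {"delta_pos": [0,0,0],"delta_rot": [0,0,0],"gripper": 255},
  {"delta_pos": [0,0,0],"delta_rot": [0,0,0],"gripper": 255},
], grip_force=6)

```text
t: 6.73
eef_pos: [0.4742, 0.0489, 0.0675]
ee_rot: [[0.315, 0.949, -0.0], [0.949, -0.315, -0.0], [-0.001, -0.0, -1.0]]
wrist_force: [-0.4, 0.8, -0.7]
width: 0.0257
```

arm_command([
  {"delta_pos": [0,0,0],"delta_rot": [0,0,0],"gripper": 255},
  {"delta_pos": [0,0,0],"delta_rot": [0,0,0],"gripper": 255},
  {"delta_pos": [0,0,0],"delta_rot": [0,0,0],"gripper": 255},
], grip_force=45)

```text
t: 6.98
eef_pos: [0.4742, 0.0489, 0.0674]
ee_rot: [[0.315, 0.949, -0.0], [0.949, -0.315, -0.001], [-0.001, -0.0, -1.0]]
wrist_force: [0.7, 0.2, -0.2]
width: 0.0247
```

arm_command([
  {"delta_pos": [0,0,-1],"delta_rot": [0,0,0],"gripper": 255},
  {"delta_pos": [0,0,-2.5],"delta_rot": [0,0,0],"gripper": 255},
  {"delta_pos": [0,0,-4.5],"delta_rot": [0,0,0],"gripper": 255},
  {"delta_pos": [0,0,-7],"delta_rot": [0,0,0],"gripper": 255},
  {"delta_pos": [0,0,-8.3],"delta_rot": [0,0,0],"gripper": 255},
  {"delta_pos": [0,0,-8.3],"delta_rot": [0,0,0],"gripper": 255},
  {"delta_pos": [0,0,-8.3],"delta_rot": [0,0,0],"gripper": 255},
])

```text
t: 7.57
eef_pos: [0.4742, 0.049, 0.1503]
ee_rot: [[0.315, 0.949, 0.0], [0.949, -0.315, -0.001], [-0.001, 0.0, -1.0]]
wrist_force: [0.5, 0.2, -0.3]
width: 0.0246
```

Run:
```python
from h import *
s=get_state(); print(s['eef_pos'],s['ee_rot'].round(4).tolist(),s['wrist_force'],s['width'])
for n in ['scene','top']:
    im=cam(n); cv2.imwrite(f'pics/{n}1.png',cv2.resize(im['color'][150:330,180:420,::-1],None,fx=3.3,fy=3.3,interpolation=cv2.INTER_CUBIC))
    np.save(f'{n}1.npy',im,allow_pickle=True)
```

```text
[0.47418601 0.04898074 0.1503198 ] [[0.3145, 0.9492, 0.0002], [0.9492, -0.3145, -0.0006], [-0.0006, 0.0004, -1.0]] [ 0.54224854  0.15900485 -0.25066646] 0.024592278481000776
```

View pics/scene1.png

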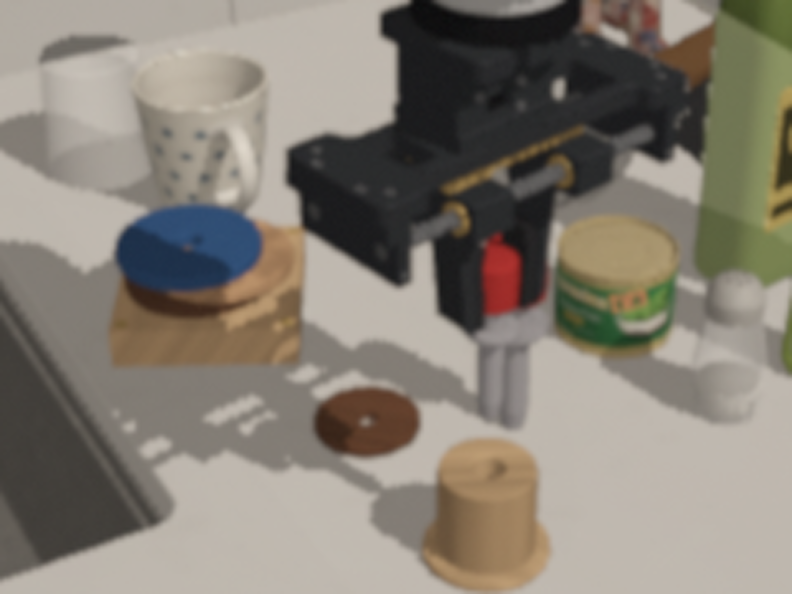

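View pics/top1.png

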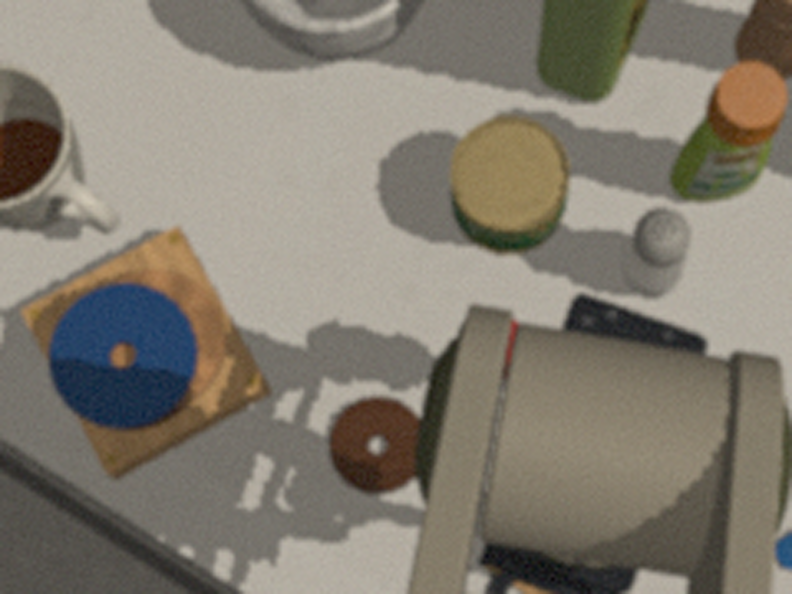

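Run:
```python
from fit import *
im=np.load('scene1.npy',allow_pickle=True).item(); 
I0=np.load('ims.npy',allow_pickle=True).item()['scene']; table_fix(I0,2,False); im['R'],im['t']=I0['R'],I0['t']
tip=np.array([.4742,.0490,.0888])
def m(p,c,d):
    xy=p[:2]/1000; dz=p[2]/1000; z=tip[2]+dz
    return np.minimum(np.minimum(cyl(c,d,xy,.0065,z+.01,z+.05),cyl(c,d,xy,.0059,z,z+.01)),np.minimum(cyl(c,d,xy,.014,z+.05,z+.054),floor_(c,d)*1))
u,v=w2px(im,tip+[0,0,.025]); print(u,v)
W=wmap(im); sel=(np.hypot(W[...,0]-.4742,W[...,1]-.049)<.03)&(W[...,2]>.085)&(W[...,2]<.146)
print(sel.sum()); vv,uu=np.nonzero(sel); b=(vv.min()-3,vv.max()+4,uu.min()-3,uu.max()+4); print(b)
c,d=rays(im,b); Z=im['range_z'][b[0]:b[1],b[2]:b[3]]
def f(p): 
    o=m(p,c,d); return np.minimum(abs(o-Z),.008)[Z>0].sum()
best=None
for s in ([470,45,0],[474,49,0],[478,52,2]):
    r=minimize(f,s,method='Nelder-Mead',options=dict(initial_simplex=np.vstack([s]+[np.array(s)+np.eye(3)[i]*4 for i in range(3)]))); print(r.x.round(2),r.fun)
```

```text
327.368067629635 262.5862010476573
257
(np.int64(242), np.int64(281), np.int64(318), np.int64(341))
[4.7415e+02 4.7190e+01 3.5000e-01] 3.8201183969466186
[4.7416e+02 4.7190e+01 3.5000e-01] 3.820127774558234
[4.7415e+02 4.7190e+01 3.5000e-01] 3.8201364742765116
```

arm_command([
  {"delta_pos": [4,0.2,0],"delta_rot": [0,0,0],"gripper": 255},
  {"delta_pos": [8,0.4,0],"delta_rot": [0,0,0],"gripper": 255},
  {"delta_pos": [12,0.6,0],"delta_rot": [0,0,0],"gripper": 255},
  {"delta_pos": [16,0.8,0],"delta_rot": [0,0,0],"gripper": 255},
  {"delta_pos": [20,1.0,0],"delta_rot": [0,0,0],"gripper": 255},
  {"delta_pos": [24,1.2,0],"delta_rot": [0,0,0],"gripper": 255},
  {"delta_pos": [27,1.4,0],"delta_rot": [0,0,0],"gripper": 255},
  {"delta_pos": [28.35,1.45,0],"delta_rot": [0,0,0],"gripper": 255},
  {"delta_pos": [28.35,1.45,0.5],"delta_rot": [0,0,0],"gripper": 255},
  {"delta_pos": [28.35,1.45,1.0],"delta_rot": [0,0,0],"gripper": 255},
  {"delta_pos": [28.35,1.45,1.5],"delta_rot": [0,0,0],"gripper": 255},
  {"delta_pos": [28.35,1.45,1.5],"delta_rot": [0,0,0],"gripper": 255},
])

```text
t: 8.67
eef_pos: [0.5758, 0.3121, 0.1321]
ee_rot: [[0.316, 0.949, -0.006], [0.949, -0.316, -0.002], [-0.003, -0.005, -1.0]]
wrist_force: [-0.2, -0.5, -1.2]
width: 0.0248
```

Run:
```python
from h import *
s=get_state(); print(s['eef_pos'],s['ee_rot'].round(4).tolist(),s['wrist_force'],s['width'])
im=cam('scene'); np.save('scene2.npy',im,allow_pickle=True)
cv2.imwrite('pics/scene2.png',cv2.resize(im['color'][170:290,180:330,::-1],None,fx=5,fy=5,interpolation=cv2.INTER_CUBIC))
```

```text
[0.5758243  0.31211092 0.13208772] [[0.3159, 0.9488, -0.0058], [0.9488, -0.3159, -0.0015], [-0.0033, -0.0051, -1.0]] [-0.21958137 -0.52133643 -1.20607434] 0.024790428812827097
```

View pics/scene2.png

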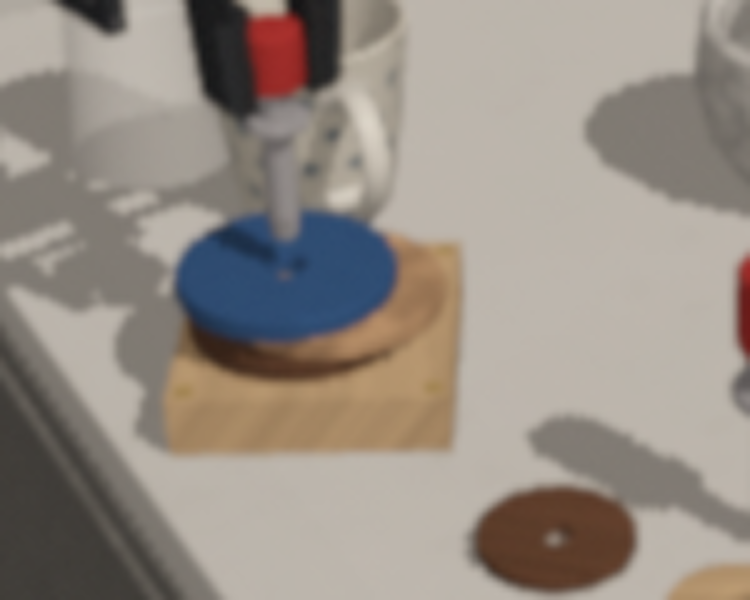

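```bash
cat >> fit.py <<'E'
def cams():
    I=np.load('ims.npy',allow_pickle=True).item()
    for n in I: table_fix(I[n],2,False)
    return I
def pinm(p,c,d):
    xy=p[:2]/1000; z=p[2]/1000
    return np.minimum(np.minimum(cyl(c,d,xy,.0065,z+.01,z+.05),cyl(c,d,xy,.0059,z,z+.01)),cyl(c,d,xy,.014,z+.05,z+.054))
E
python3 - <<'E'
from fit import *
I0=cams()['scene']; im=np.load('scene2.npy',allow_pickle=True).item(); im['R'],im['t']=I0['R'],I0['t']
m=lambda p,c,d: np.minimum(stack(p[:9],c,d),pinm(p[9:],c,d))
p0=np.r_[586.7,305.7,31.8,579.4,309.8,588,298.3,576.6,312.1,576,310.5,70.6]
p,e=fit(m,p0,im,(195,270,210,275)); print(p.round(1),e)
# camera mark of recess
for d in mark_of('scene','stand_recess'): print(d, px2w_z(I0,*d['at'],.026))
print(get_state()['eef_pos'],get_state()['ee_rot'][:,2])
E
```

```text
[586.8 305.8  31.8 579.6 310.  587.8 298.3 576.6 312.2 575.9 310.5  70.6] 0.0025050382840975448
{'at': [241.2, 228.7], 'score': 0.56} [0.59923893 0.32121743 0.026     ]
{'at': [327.9, 292.6], 'score': 0.49} [0.50379346 0.0627356  0.026     ]
{'at': [366.6, 249.1], 'score': 0.44} [0.66156586 0.06238831 0.026     ]
[0.57646343 0.31248181 0.13373071] [-3.39094730e-03 -5.80871659e-04 -9.99994082e-01]
```

arm_command([
  {"delta_pos": [0.13,-0.02,0],"delta_rot": [-0.17,0.09,0],"gripper": 255},
  {"delta_pos": [0.13,-0.02,0.4],"delta_rot": [-0.17,0.09,0],"gripper": 255},
  {"delta_pos": [0.13,-0.02,0.8],"delta_rot": [-0.17,0.09,0],"gripper": 255},
  {"delta_pos": [0.13,-0.02,1.2],"delta_rot": [-0.17,0.09,0],"gripper": 255},
  {"delta_pos": [0.13,-0.02,1.4],"delta_rot": [-0.17,0.09,0],"gripper": 255},
  {"delta_pos": [0.13,-0.02,1.4],"delta_rot": [-0.17,0.09,0],"gripper": 255},
  {"delta_pos": [0.13,-0.02,1.4],"delta_rot": [-0.17,0.09,0],"gripper": 255},
])

```text
t: 9.35
eef_pos: [0.5766, 0.3138, 0.1196]
ee_rot: [[0.316, 0.949, -0.0], [0.949, -0.316, -0.0], [-0.0, -0.0, -1.0]]
wrist_force: [-0.9, -0.0, -1.3]
width: 0.0246
```

```bash
cat > st.py <<'E'
from plant import get_state
import numpy as np,sys
s=get_state(); R=s['ee_rot']; p=s['eef_pos']; tip=p+R[:,2]*.0615
r=R.T@[0,0,-1]; print('t',round(s['t'],2),'eef',(p*1000).round(1),'tip',(tip*1000).round(1),'F',s['wrist_force'].round(1),'w',round(s['width']*1e3,1),'rotfix deg',np.degrees([-r[1],r[0]]).round(2))
if len(sys.argv)>2:
    d=np.array([float(sys.argv[1])-tip[0]*1e3,float(sys.argv[2])-tip[1]*1e3,(float(sys.argv[3])-tip[2]*1e3)])
    print('delta tool cm',(R.T@d/10).round(3))
E
python3 st.py 576.7 313.8 48
```

```text
t 9.35 eef [576.6 313.8 119.6] tip [576.6 313.8  58.1] F [-0.9 -0.  -1.3] w 24.6 rotfix deg [-0.02  0.01]
delta tool cm [0.006 0.01  1.006]
```

arm_command([
  {"delta_pos": [0,0,0.15],"delta_rot": [0,0,0],"gripper": 255},
  {"delta_pos": [0,0,0.3],"delta_rot": [0,0,0],"gripper": 255},
  {"delta_pos": [0,0,0.4],"delta_rot": [0,0,0],"gripper": 255},
  {"delta_pos": [0,0,0.4],"delta_rot": [0,0,0],"gripper": 255},
])

```text
t: 9.68
eef_pos: [0.5765, 0.3138, 0.1153]
ee_rot: [[0.316, 0.949, -0.001], [0.949, -0.316, -0.0], [-0.0, -0.001, -1.0]]
wrist_force: [0.3, 0.5, -1.1]
width: 0.0245
```

arm_command([
  {"delta_pos": [0,0,0.2],"delta_rot": [0,0,0],"gripper": 255},
  {"delta_pos": [0,0,0.4],"delta_rot": [0,0,0],"gripper": 255},
  {"delta_pos": [0,0,0.6],"delta_rot": [0,0,0],"gripper": 255},
  {"delta_pos": [0,0,0.6],"delta_rot": [0,0,0],"gripper": 255},
])

```text
t: 10.02
eef_pos: [0.5763, 0.3137, 0.1087]
ee_rot: [[0.316, 0.949, -0.001], [0.949, -0.316, -0.0], [-0.001, -0.001, -1.0]]
wrist_force: [0.4, -0.2, -1.5]
width: 0.0248
```

arm_command([
  {"delta_pos": [-0.15,0.25,0],"delta_rot": [0,0,0],"gripper": 255},
  {"delta_pos": [-0.3,0.5,0],"delta_rot": [0,0,0],"gripper": 255},
  {"delta_pos": [-0.45,0.75,0],"delta_rot": [0,0,0],"gripper": 255},
  {"delta_pos": [-0.6,1.0,0],"delta_rot": [0,0,0],"gripper": 255},
  {"delta_pos": [-0.75,1.25,0],"delta_rot": [0,0,0],"gripper": 255},
  {"delta_pos": [-0.9,1.5,0],"delta_rot": [0,0,0],"gripper": 255},
  {"delta_pos": [-0.94,1.56,0],"delta_rot": [0,0,0],"gripper": 255},
  {"delta_pos": [-0.94,1.56,0],"delta_rot": [0,0,0],"gripper": 255},
  {"delta_pos": [-0.94,1.56,0],"delta_rot": [0,0,0],"gripper": 255},
])

```text
t: 10.77
eef_pos: [0.5883, 0.2997, 0.1087]
ee_rot: [[0.316, 0.949, -0.001], [0.949, -0.316, -0.001], [-0.001, -0.001, -1.0]]
wrist_force: [-0.6, 0.6, -0.2]
width: 0.0247
```

```bash
python3 st.py 588 299.9 44
python3 - <<'E'
from fit import *
I0=cams()['scene']; im=cam('scene'); im['R'],im['t']=I0['R'],I0['t']
np.save('scene3.npy',im,allow_pickle=True)
cv2.imwrite('pics/scene3.png',cv2.resize(im['color'][170:290,180:330,::-1],None,fx=5,fy=5,interpolation=cv2.INTER_CUBIC))
m=lambda p,c,d: np.minimum(stack(p[:9],c,d),pinm(p[9:],c,d))
p0=np.r_[586.7,305.7,31.8,579.4,309.8,588,298.3,587,298.3,588,298.5,47]
p,e=fit(m,p0,im,(200,270,210,275)); print(p.round(1),e)
E
```

```text
t 10.77 eef [588.3 299.7 108.7] tip [588.2 299.7  47.2] F [-0.6  0.6 -0.2] w 24.7 rotfix deg [-0.06  0.06]
delta tool cm [ 0.012 -0.024  0.323]
[586.7 305.7  31.8 579.3 309.9 588.5 298.2 587.5 299.9 588.  298.   47.6] 0.002238714185938583
```

View pics/scene3.png

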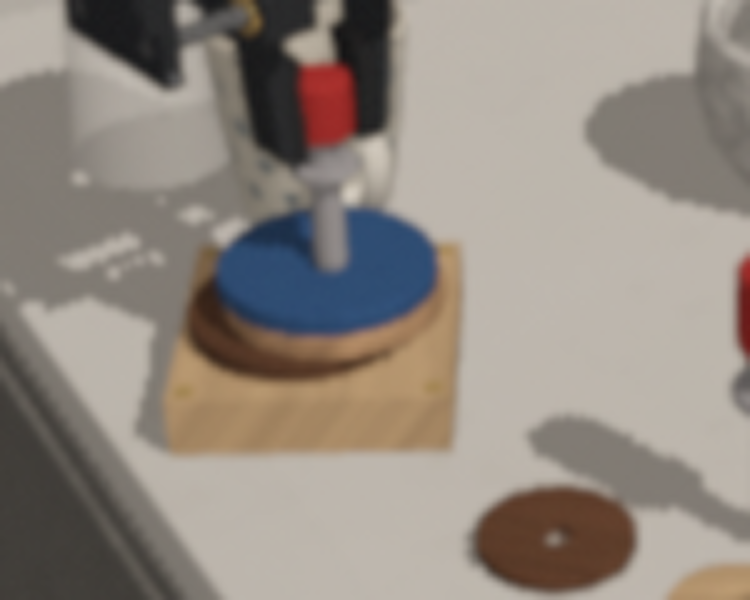

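arm_command([
  {"delta_pos": [0,0,0.1],"delta_rot": [0,0,0],"gripper": 255},
  {"delta_pos": [0,0,0.2],"delta_rot": [0,0,0],"gripper": 255},
  {"delta_pos": [0,0,0.3],"delta_rot": [0,0,0],"gripper": 255},
  {"delta_pos": [0,0,0.3],"delta_rot": [0,0,0],"gripper": 255},
])

```text
t: 11.15
eef_pos: [0.5881, 0.2998, 0.1055]
ee_rot: [[0.316, 0.949, -0.002], [0.949, -0.316, -0.001], [-0.001, -0.001, -1.0]]
wrist_force: [-0.6, 0.3, -1.8]
width: 0.0243
```

arm_command([
  {"delta_pos": [0,0,0.2],"delta_rot": [0,0,0],"gripper": 255},
  {"delta_pos": [0,0,0.35],"delta_rot": [0,0,0],"gripper": 255},
  {"delta_pos": [0,0,0.5],"delta_rot": [0,0,0],"gripper": 255},
  {"delta_pos": [0,0,0.6],"delta_rot": [0,0,0],"gripper": 255},
  {"delta_pos": [0,0,0.6],"delta_rot": [0,0,0],"gripper": 255},
])

```text
t: 11.57
eef_pos: [0.5879, 0.2998, 0.0991]
ee_rot: [[0.316, 0.949, -0.002], [0.949, -0.316, -0.001], [-0.002, -0.002, -1.0]]
wrist_force: [-0.2, 0.3, -1.0]
width: 0.0244
```

```bash
python3 st.py 579.3 311.6 37.5
```

```text
t 11.57 eef [587.9 299.8  99.1] tip [587.8 299.8  37.6] F [-0.2  0.3 -1. ] w 24.4 rotfix deg [-0.1   0.09]
delta tool cm [ 0.854 -1.18   0.011]
```

Through the cork ring with no contact. Now dragging both rings over the low ring's hole.

arm_command([
  {"delta_pos": [0.2,-0.28,0],"delta_rot": [-0.1,0.09,0],"gripper": 255},
  {"delta_pos": [0.4,-0.55,0],"delta_rot": [-0.1,0.09,0],"gripper": 255},
  {"delta_pos": [0.6,-0.83,0],"delta_rot": [-0.1,0.09,0],"gripper": 255},
  {"delta_pos": [0.8,-1.1,0],"delta_rot": [-0.1,0.09,0],"gripper": 255},
  {"delta_pos": [0.85,-1.18,0],"delta_rot": [-0.1,0.09,0],"gripper": 255},
  {"delta_pos": [0.85,-1.18,0],"delta_rot": [-0.1,0.09,0],"gripper": 255},
  {"delta_pos": [0.85,-1.18,0],"delta_rot": [-0.1,0.09,0],"gripper": 255},
])

```text
t: 12.15
eef_pos: [0.5792, 0.3117, 0.0991]
ee_rot: [[0.315, 0.949, -0.0], [0.949, -0.315, 0.0], [-0.0, -0.0, -1.0]]
wrist_force: [-0.2, -0.8, -1.0]
width: 0.0244
```

```bash
python3 st.py 579.3 311.6 27.5
python3 - <<'E'
from fit import *
I0=cams()['scene']; im=cam('scene'); im['R'],im['t']=I0['R'],I0['t']
cv2.imwrite('pics/scene4.png',cv2.resize(im['color'][170:290,180:330,::-1],None,fx=5,fy=5,interpolation=cv2.INTER_CUBIC))
m=lambda p,c,d: np.minimum(stack(p[:9],c,d),pinm(p[9:],c,d))
for l in ([579.4,309.8],[577,312]):
  p0=np.r_[586.7,305.7,31.8,l,581,308.3,581,308.3,579.3,310,37]
  p,e=fit(m,p0,im,(205,270,210,275)); print(p.round(1),e)
E
```

```text
t 12.15 eef [579.2 311.7  99.1] tip [579.2 311.7  37.6] F [-0.2 -0.8 -1. ] w 24.4 rotfix deg [-0.03  0.  ]
delta tool cm [-0.009  0.016  1.011]
[586.6 305.7  31.9 579.4 310.1 580.2 307.7 579.4 309.7 579.  309.4  37.8] 0.0019682909318305343
[586.8 305.8  31.9 579.5 310.  580.2 307.7 579.5 309.8 579.  309.4  37.8] 0.001969908002233002
```

View pics/scene4.png

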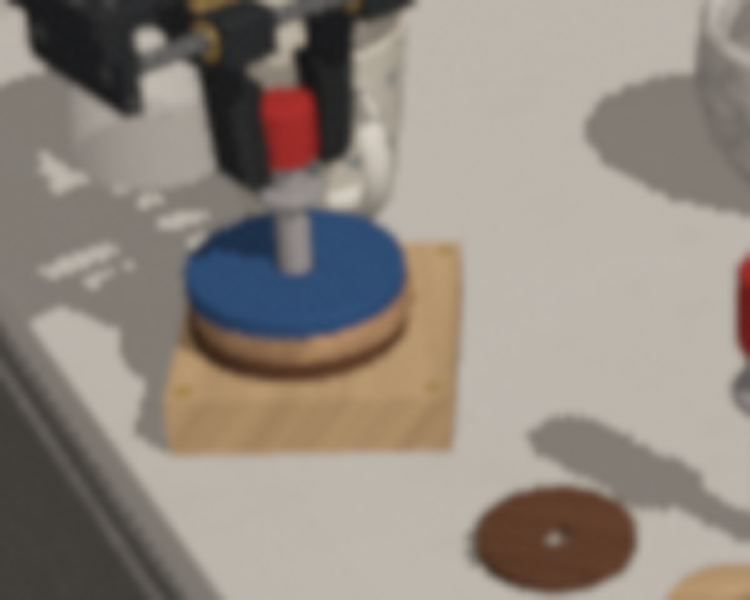

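arm_command([
  {"delta_pos": [0,0.02,0.1],"delta_rot": [0,0,0],"gripper": 255},
  {"delta_pos": [0.03,0.03,0.2],"delta_rot": [0,0,0],"gripper": 255},
  {"delta_pos": [0.03,0.03,0.3],"delta_rot": [0,0,0],"gripper": 255},
  {"delta_pos": [0.03,0.03,0.3],"delta_rot": [0,0,0],"gripper": 255},
])

```text
t: 12.53
eef_pos: [0.5797, 0.3117, 0.0958]
ee_rot: [[0.316, 0.949, -0.001], [0.949, -0.316, -0.0], [-0.0, -0.001, -1.0]]
wrist_force: [1.0, -1.1, -1.1]
width: 0.0246
```

arm_command([
  {"delta_pos": [0,0,0.2],"delta_rot": [0,0,0],"gripper": 255},
  {"delta_pos": [0,0,0.35],"delta_rot": [0,0,0],"gripper": 255},
  {"delta_pos": [0,0,0.5],"delta_rot": [0,0,0],"gripper": 255},
  {"delta_pos": [0,0,0.6],"delta_rot": [0,0,0],"gripper": 255},
  {"delta_pos": [0,0,0.6],"delta_rot": [0,0,0],"gripper": 255},
])

```text
t: 12.95
eef_pos: [0.5797, 0.3116, 0.0895]
ee_rot: [[0.316, 0.949, -0.001], [0.949, -0.316, -0.0], [-0.001, -0.001, -1.0]]
wrist_force: [2.0, -1.5, -2.6]
width: 0.0249
```

```bash
python3 st.py 586.9 307.4 27.5
```

```text
t 12.95 eef [579.7 311.6  89.5] tip [579.6 311.6  28. ] F [ 2.  -1.5 -2.6] w 24.9 rotfix deg [-0.04  0.03]
delta tool cm [-0.168  0.826  0.05 ]
```

arm_command([
  {"delta_pos": [-0.03,0.07,0.05],"delta_rot": [0,0,0],"gripper": 255},
  {"delta_pos": [-0.03,0.08,0.2],"delta_rot": [0,0,0],"gripper": 255},
  {"delta_pos": [-0.03,0.08,0.35],"delta_rot": [0,0,0],"gripper": 255},
  {"delta_pos": [-0.03,0.08,0.5],"delta_rot": [0,0,0],"gripper": 255},
  {"delta_pos": [-0.03,0.08,0.55],"delta_rot": [0,0,0],"gripper": 255},
])

```text
t: 13.37
eef_pos: [0.5802, 0.3111, 0.0836]
ee_rot: [[0.316, 0.949, -0.001], [0.949, -0.316, -0.0], [-0.001, -0.001, -1.0]]
wrist_force: [-0.4, -0.1, -1.5]
width: 0.0242
```

```bash
python3 st.py 586.9 307.4 22
```

```text
t 13.37 eef [580.2 311.1  83.6] tip [580.1 311.1  22.1] F [-0.4 -0.1 -1.5] w 24.2 rotfix deg [-0.07  0.05]
delta tool cm [-0.134  0.763  0.013]
```

arm_command([
  {"delta_pos": [0,0,0.05],"delta_rot": [0,0,0],"gripper": 255},
  {"delta_pos": [0,0,0.1],"delta_rot": [0,0,0],"gripper": 255},
  {"delta_pos": [0,0,0.1],"delta_rot": [0,0,0],"gripper": 255},
])

```text
t: 13.62
eef_pos: [0.5804, 0.3113, 0.0834]
ee_rot: [[0.316, 0.949, -0.0], [0.949, -0.316, 0.0], [0.0, -0.0, -1.0]]
wrist_force: [-0.8, -0.3, 4.0]
width: 0.0241
```

```bash
cat > arc.py <<'E'
from plant import get_state
import numpy as np,sys
s=get_state(); R=s['ee_rot']; p=s['eef_pos']; tip=(p+R[:,2]*.0615)*1e3
C=np.array([586.9,307.4]); step=float(sys.argv[1]); n=int(sys.argv[2])
a=np.degrees(np.arctan2(*(tip[:2]-C)[::-1])); print('t',s['t'],'ang',a.round(1),'rad',np.hypot(*(tip[:2]-C)).round(2),'tipz',tip[2].round(2),'F',s['wrist_force'].round(1))
for k in range(1,n+1):
    t=np.radians(a+step*k); g=np.r_[C+7.5*np.array([np.cos(t),np.sin(t)]),tip[2]]
    print((R.T@(g-tip)/10).round(2)[:2].tolist(),end=' ')
print()
E
python3 arc.py 8 10; python3 arc.py -8 10
```

```text
t 13.6167 ang 149.1 rad 7.6 tipz 21.9 F [-0.8 -0.3  4. ]
[-0.11, -0.01] [-0.21, -0.01] [-0.31, 0.01] [-0.41, 0.03] [-0.51, 0.08] [-0.6, 0.13] [-0.68, 0.2] [-0.75, 0.28] [-0.81, 0.36] [-0.86, 0.46] 
t 13.6167 ang 149.1 rad 7.6 tipz 21.9 F [-0.8 -0.3  4. ]
[0.1, 0.04] [0.19, 0.08] [0.28, 0.14] [0.36, 0.21] [0.43, 0.28] [0.49, 0.37] [0.53, 0.47] [0.57, 0.57] [0.58, 0.67] [0.59, 0.77]
```

arm_command([
  {"delta_pos": [-0.11,-0.01,0.08],"delta_rot": [0,0,0],"gripper": 255},
  {"delta_pos": [-0.21,-0.01,0.08],"delta_rot": [0,0,0],"gripper": 255},
  {"delta_pos": [-0.31,0.01,0.08],"delta_rot": [0,0,0],"gripper": 255},
  {"delta_pos": [-0.41,0.03,0.08],"delta_rot": [0,0,0],"gripper": 255},
  {"delta_pos": [-0.51,0.08,0.08],"delta_rot": [0,0,0],"gripper": 255},
])

```text
t: 14.03
eef_pos: [0.5795, 0.3072, 0.0834]
ee_rot: [[0.315, 0.949, 0.001], [0.949, -0.315, 0.002], [0.002, -0.0, -1.0]]
wrist_force: [-1.7, 3.5, 5.5]
width: 0.0243
```

```bash
python3 arc.py 8 5
```

```text
t 14.0333 ang -179.4 rad 7.4 tipz 21.88 F [-1.7  3.5  5.5]
[-0.1, 0.03] [-0.19, 0.08] [-0.27, 0.15] [-0.34, 0.23] [-0.4, 0.31]
```

arm_command([
  {"delta_pos": [-0.1,0.03,0.08],"delta_rot": [0,0,0],"gripper": 255},
  {"delta_pos": [-0.19,0.08,0.08],"delta_rot": [0,0,0],"gripper": 255},
  {"delta_pos": [-0.27,0.15,0.08],"delta_rot": [0,0,0],"gripper": 255},
  {"delta_pos": [-0.34,0.23,0.08],"delta_rot": [0,0,0],"gripper": 255},
  {"delta_pos": [-0.4,0.31,0.08],"delta_rot": [0,0,0],"gripper": 255},
])

```text
t: 14.45
eef_pos: [0.5803, 0.304, 0.0833]
ee_rot: [[0.315, 0.949, -0.0], [0.949, -0.315, 0.006], [0.005, -0.002, -1.0]]
wrist_force: [-5.0, 6.5, 5.7]
width: 0.0247
```

```bash
python3 arc.py 8 5; python3 st.py
```

```text
t 14.45 ang -155.2 rad 7.29 tipz 21.79 F [-5.   6.5  5.7]
[-0.09, 0.06] [-0.15, 0.15] [-0.19, 0.24] [-0.23, 0.34] [-0.25, 0.44] 
t 14.45 eef [580.3 304.   83.3] tip [580.3 304.3  21.8] F [-5.   6.5  5.7] w 24.7 rotfix deg [-0.11 -0.3 ]
```

arm_command([
  {"delta_pos": [0,0,-0.1],"delta_rot": [-0.11,-0.3,0],"gripper": 255},
  {"delta_pos": [0,0,-0.1],"delta_rot": [-0.11,-0.3,0],"gripper": 255},
])

```text
t: 14.62
eef_pos: [0.58, 0.3046, 0.0843]
ee_rot: [[0.315, 0.949, -0.0], [0.949, -0.315, 0.0], [0.0, -0.0, -1.0]]
wrist_force: [-1.6, 1.7, 0.6]
width: 0.0246
```

```bash
python3 arc.py 8 5; python3 st.py
```

```text
t 14.6167 ang -157.7 rad 7.45 tipz 22.8 F [-1.6  1.7  0.6]
[-0.08, 0.07] [-0.14, 0.15] [-0.19, 0.24] [-0.23, 0.34] [-0.26, 0.44] 
t 14.62 eef [580.  304.6  84.3] tip [580.  304.6  22.8] F [-1.6  1.7  0.6] w 24.6 rotfix deg [-0.02 -0.02]
```

arm_command([
  {"delta_pos": [-0.08,0.07,0.1],"delta_rot": [0,0,0],"gripper": 255},
  {"delta_pos": [-0.14,0.15,0.14],"delta_rot": [0,0,0],"gripper": 255},
  {"delta_pos": [-0.19,0.24,0.15],"delta_rot": [0,0,0],"gripper": 255},
  {"delta_pos": [-0.23,0.34,0.15],"delta_rot": [0,0,0],"gripper": 255},
  {"delta_pos": [-0.26,0.44,0.15],"delta_rot": [0,0,0],"gripper": 255},
])

```text
t: 15.03
eef_pos: [0.5825, 0.3014, 0.0833]
ee_rot: [[0.314, 0.949, -0.002], [0.949, -0.314, 0.002], [0.001, -0.002, -1.0]]
wrist_force: [-6.1, 5.2, 6.3]
width: 0.0247
```

```bash
python3 arc.py 8 5; python3 st.py
```

```text
t 15.0333 ang -127.4 rad 7.38 tipz 21.76 F [-6.1  5.2  6.3]
[-0.04, 0.1] [-0.05, 0.2] [-0.05, 0.31] [-0.03, 0.41] [-0.0, 0.51] 
t 15.03 eef [582.5 301.4  83.3] tip [582.4 301.5  21.8] F [-6.1  5.2  6.3] w 24.7 rotfix deg [-0.14 -0.07]
```

arm_command([
  {"delta_pos": [0,0,-0.12],"delta_rot": [-0.14,-0.07,0],"gripper": 255},
  {"delta_pos": [-0.05,0.16,-0.12],"delta_rot": [-0.14,-0.07,0],"gripper": 255},
  {"delta_pos": [-0.05,0.26,-0.12],"delta_rot": [-0.14,-0.07,0],"gripper": 255},
  {"delta_pos": [-0.05,0.26,-0.02],"delta_rot": [-0.14,-0.07,0],"gripper": 255},
  {"delta_pos": [-0.05,0.26,0.05],"delta_rot": [-0.14,-0.07,0],"gripper": 255},
  {"delta_pos": [-0.05,0.26,0.08],"delta_rot": [-0.14,-0.07,0],"gripper": 255},
])

```text
t: 15.53
eef_pos: [0.5851, 0.3003, 0.0831]
ee_rot: [[0.314, 0.949, 0.001], [0.949, -0.314, 0.001], [0.001, 0.001, -1.0]]
wrist_force: [-3.6, 2.3, 7.5]
width: 0.0247
```

```bash
python3 arc.py 8 5; python3 st.py
python3 - <<'E'
from h import *
im=cam('scene'); np.save('scene5.npy',im,allow_pickle=True)
cv2.imwrite('pics/scene5.png',cv2.resize(im['color'][180:270,190:290,::-1],None,fx=6,fy=6,interpolation=cv2.INTER_CUBIC))
E
```

```text
t 15.5333 ang -103.9 rad 7.29 tipz 21.63 F [-3.6  2.3  7.5]
[-0.01, 0.11] [0.02, 0.21] [0.07, 0.3] [0.12, 0.39] [0.19, 0.47] 
t 15.53 eef [585.1 300.3  83.1] tip [585.1 300.3  21.6] F [-3.6  2.3  7.5] w 24.7 rotfix deg [ 0.04 -0.05]
```

View pics/scene5.png

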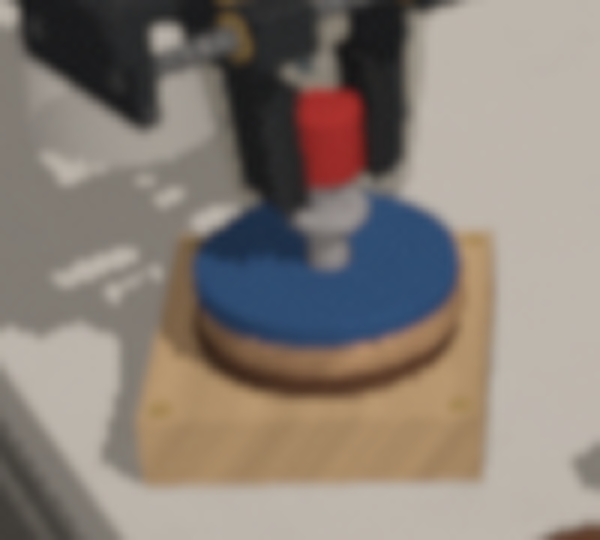

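```bash
python3 arc.py 24 8
```

```text
t 15.5833 ang -103.9 rad 7.3 tipz 21.67 F [-3.2  3.3  6.3]
[0.07, 0.3] [0.27, 0.54] [0.55, 0.67] [0.86, 0.68] [1.15, 0.56] [1.37, 0.34] [1.47, 0.04] [1.45, -0.27]
```

arm_command([
  {"delta_pos": [0,0,-0.12],"delta_rot": [0,0,0],"gripper": 255},
  {"delta_pos": [0.04,0.16,-0.12],"delta_rot": [0,0,0],"gripper": 255},
  {"delta_pos": [0.08,0.32,-0.12],"delta_rot": [0,0,0],"gripper": 255},
  {"delta_pos": [0.08,0.32,-0.02],"delta_rot": [0,0,0],"gripper": 255},
  {"delta_pos": [0.08,0.32,0.05],"delta_rot": [0,0,0],"gripper": 255},
  {"delta_pos": [0.08,0.32,0.08],"delta_rot": [0,0,0],"gripper": 255},
])

```text
t: 16.08
eef_pos: [0.5884, 0.2999, 0.0822]
ee_rot: [[0.314, 0.949, 0.001], [0.949, -0.314, 0.0], [0.001, 0.001, -1.0]]
wrist_force: [-2.9, 0.9, 2.3]
width: 0.0247
```

```bash
python3 arc.py 24 3; python3 st.py
```

```text
t 16.0833 ang -78.1 rad 7.62 tipz 20.69 F [-2.9  0.9  2.3]
[0.22, 0.22] [0.51, 0.35] [0.82, 0.35] 
t 16.08 eef [588.4 299.9  82.2] tip [588.5 299.9  20.7] F [-2.9  0.9  2.3] w 24.7 rotfix deg [ 0.05 -0.04]
```

arm_command([
  {"delta_pos": [0,0.02,0.05],"delta_rot": [0,0,0],"gripper": 255},
  {"delta_pos": [0,0.03,0.1],"delta_rot": [0,0,0],"gripper": 255},
  {"delta_pos": [0,0.03,0.1],"delta_rot": [0,0,0],"gripper": 255},
])

```text
t: 16.33
eef_pos: [0.5885, 0.2998, 0.0811]
ee_rot: [[0.314, 0.949, 0.001], [0.949, -0.314, 0.0], [0.001, 0.0, -1.0]]
wrist_force: [-4.7, 1.9, 2.0]
width: 0.0246
```

```bash
python3 st.py
```

```text
t 16.33 eef [588.5 299.8  81.1] tip [588.6 299.9  19.6] F [-4.7  1.9  2. ] w 24.6 rotfix deg [ 0.02 -0.03]
```

arm_command([
  {"delta_pos": [0,-0.05,0.02],"delta_rot": [0,0,0],"gripper": 255},
  {"delta_pos": [0,-0.07,0.08],"delta_rot": [0,0,0],"gripper": 255},
  {"delta_pos": [0,-0.07,0.16],"delta_rot": [0,0,0],"gripper": 255},
  {"delta_pos": [0,-0.07,0.2],"delta_rot": [0,0,0],"gripper": 255},
])

```text
t: 16.67
eef_pos: [0.5881, 0.2999, 0.0789]
ee_rot: [[0.314, 0.949, 0.001], [0.949, -0.314, 0.0], [0.001, 0.001, -1.0]]
wrist_force: [-0.9, 1.2, 0.3]
width: 0.0249
```

```bash
python3 st.py
```

```text
t 16.67 eef [588.1 299.9  78.9] tip [588.2 300.   17.4] F [-0.9  1.2  0.3] w 24.9 rotfix deg [ 0.05 -0.03]
```

arm_command([
  {"delta_pos": [0,-0.02,0.1],"delta_rot": [0,0,0],"gripper": 255},
  {"delta_pos": [0,-0.02,0.2],"delta_rot": [0,0,0],"gripper": 255},
  {"delta_pos": [0,-0.02,0.3],"delta_rot": [0,0,0],"gripper": 255},
  {"delta_pos": [0,-0.02,0.35],"delta_rot": [0,0,0],"gripper": 255},
])

```text
t: 17.0
eef_pos: [0.5882, 0.3, 0.0757]
ee_rot: [[0.315, 0.949, 0.002], [0.949, -0.315, 0.0], [0.001, 0.002, -1.0]]
wrist_force: [-2.7, 1.2, 5.2]
width: 0.0249
```

```bash
python3 st.py
```

```text
t 17.0 eef [588.2 300.   75.7] tip [588.3 300.   14.2] F [-2.7  1.2  5.2] w 24.9 rotfix deg [ 0.1  -0.05]
```

arm_command([
  {"delta_pos": [0.01,-0.08,-0.02],"delta_rot": [0.1,-0.05,0],"gripper": 255},
  {"delta_pos": [0.01,-0.12,0.03],"delta_rot": [0.1,-0.05,0],"gripper": 255},
  {"delta_pos": [0.01,-0.12,0.1],"delta_rot": [0.1,-0.05,0],"gripper": 255},
  {"delta_pos": [0.01,-0.12,0.15],"delta_rot": [0.1,-0.05,0],"gripper": 255},
])

```text
t: 17.33
eef_pos: [0.5878, 0.3004, 0.0748]
ee_rot: [[0.315, 0.949, 0.002], [0.949, -0.315, 0.0], [0.001, 0.002, -1.0]]
wrist_force: [0.8, -1.9, 6.0]
width: 0.0244
```

```bash
python3 st.py
```

```text
t 17.33 eef [587.8 300.4  74.8] tip [587.9 300.4  13.3] F [ 0.8 -1.9  6. ] w 24.4 rotfix deg [ 0.11 -0.05]
```

arm_command([
  {"delta_pos": [-0.03,0.03,-0.05],"delta_rot": [0.11,-0.05,0],"gripper": 255},
  {"delta_pos": [-0.06,0.04,-0.05],"delta_rot": [0.11,-0.05,0],"gripper": 255},
  {"delta_pos": [-0.06,0.04,-0.05],"delta_rot": [0.11,-0.05,0],"gripper": 255},
])

```text
t: 17.58
eef_pos: [0.5879, 0.2997, 0.075]
ee_rot: [[0.315, 0.949, -0.001], [0.949, -0.315, 0.0], [-0.0, -0.001, -1.0]]
wrist_force: [0.8, 1.0, -0.8]
width: 0.0246
```

```bash
python3 st.py
python3 - <<'E'
from fit import *
I0=cams()['scene']; im=cam('scene'); im['R'],im['t']=I0['R'],I0['t']; np.save('scene6.npy',im,allow_pickle=True)
cv2.imwrite('pics/scene6.png',cv2.resize(im['color'][180:270,190:290,::-1],None,fx=6,fy=6,interpolation=cv2.INTER_CUBIC))
E
```

```text
t 17.58 eef [587.9 299.7  75. ] tip [587.9 299.7  13.5] F [ 0.8  1.  -0.8] w 24.6 rotfix deg [-0.03  0.  ]
```

View pics/scene6.png

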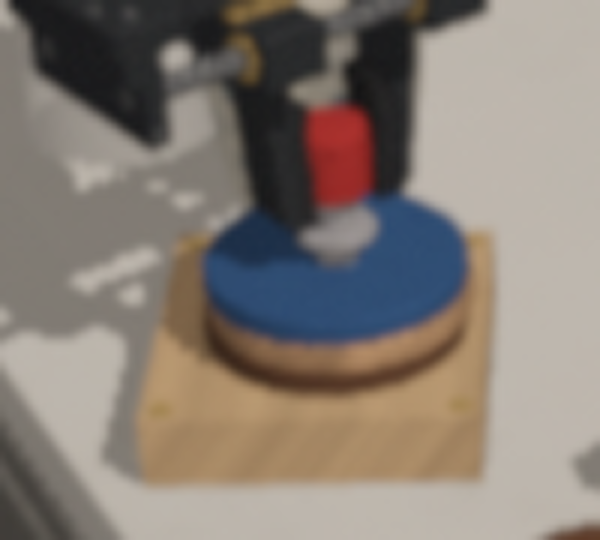

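arm_command([
  {"delta_pos": [0.01,0,0.08],"delta_rot": [0,0,0],"gripper": 255},
  {"delta_pos": [0.01,0,0.16],"delta_rot": [0,0,0],"gripper": 255},
  {"delta_pos": [0.01,0,0.24],"delta_rot": [0,0,0],"gripper": 255},
  {"delta_pos": [0.01,0,0.24],"delta_rot": [0,0,0],"gripper": 255},
])

```text
t: 17.97
eef_pos: [0.5881, 0.3, 0.0733]
ee_rot: [[0.315, 0.949, 0.001], [0.949, -0.315, 0.0], [0.001, 0.0, -1.0]]
wrist_force: [0.3, -0.2, 4.0]
width: 0.0248
```

```bash
python3 st.py
```

```text
t 17.97 eef [588.1 300.   73.3] tip [588.1 300.   11.8] F [ 0.3 -0.2  4. ] w 24.8 rotfix deg [ 0.02 -0.03]
```

arm_command([
  {"delta_pos": [0,0,0.1],"delta_rot": [0,0,0],"gripper": 255},
  {"delta_pos": [0,0,0.17],"delta_rot": [0,0,0],"gripper": 255},
  {"delta_pos": [0,0,0.23],"delta_rot": [0,0,0],"gripper": 255},
  {"delta_pos": [0,0,0.23],"delta_rot": [0,0,0],"gripper": 255},
])

```text
t: 18.3
eef_pos: [0.5883, 0.3002, 0.0719]
ee_rot: [[0.314, 0.949, 0.002], [0.949, -0.314, 0.001], [0.001, 0.001, -1.0]]
wrist_force: [-0.7, 1.2, 7.2]
width: 0.0246
```

```bash
python3 st.py
```

```text
t 18.3 eef [588.3 300.2  71.9] tip [588.4 300.2  10.4] F [-0.7  1.2  7.2] w 24.6 rotfix deg [ 0.08 -0.07]
```

```bash
sed -i "s/'w',round/'T',s['torque'].round(2),'w',round/" st.py; python3 st.py
python3 - <<'E'
from fit import *
im=cam('scene'); np.save('scene7.npy',im,allow_pickle=True)
cv2.imwrite('pics/scene7.png',cv2.resize(im['color'][195:260,210:280,::-1],None,fx=8.5,fy=8.5,interpolation=cv2.INTER_CUBIC))
im['R'],im['t']=cams()['scene']['R'],cams()['scene']['t']
# knob fit: tilt from knob pixels
W=wmap(im); hsv=cv2.cvtColor(im['color'],cv2.COLOR_RGB2HSV)
k=(hsv[...,1]>140)&((hsv[...,0]<6)|(hsv[...,0]>174)); k[:190]=0;k[260:]=0;k[:,:215]=0;k[:,280:]=0
v,u=np.nonzero(k); 
for r in range(v.min(),v.max()+1):
    q=u[v==r]; print(r,q.min(),q.max(),end=' | ')
print(); print(w2px(im,[.5883,.2985,.076]),w2px(im,[.5883,.2985,.102]))
E
```

```text
t 18.3 eef [588.3 300.2  71.9] tip [588.4 300.2  10.4] F [-0.7  1.2  7.2] T [-0.05  0.25  0.07] w 24.6 rotfix deg [ 0.08 -0.07]
199 245 250 | 200 241 251 | 201 241 251 | 202 241 251 | 203 241 251 | 204 241 251 | 205 241 251 | 206 241 252 | 207 241 252 | 208 241 252 | 209 242 252 | 210 242 252 | 211 242 252 | 212 242 251 | 213 242 249 | 214 243 248 | 
[245.28147545 212.96459385] [244.36699873 201.55456027]
```

View pics/scene7.png

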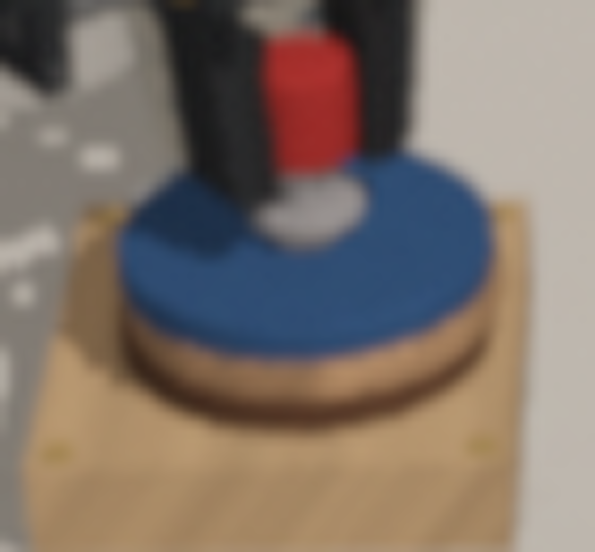

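arm_command([
  {"delta_pos": [0,-0.02,0],"delta_rot": [0.08,-0.07,0],"gripper": 255},
  {"delta_pos": [0,-0.04,0.1],"delta_rot": [0.08,-0.07,0],"gripper": 255},
  {"delta_pos": [0,-0.04,0.2],"delta_rot": [0.08,-0.07,0],"gripper": 255},
  {"delta_pos": [0,-0.04,0.25],"delta_rot": [0.08,-0.07,0],"gripper": 255},
  {"delta_pos": [0,-0.04,0.25],"delta_rot": [0.08,-0.07,0],"gripper": 255},
])

```text
t: 18.77
eef_pos: [0.5882, 0.3002, 0.0698]
ee_rot: [[0.315, 0.949, 0.001], [0.949, -0.315, 0.0], [0.001, 0.001, -1.0]]
wrist_force: [1.1, -0.3, 4.5]
width: 0.025
```

```bash
python3 st.py
```

```text
t 18.77 eef [588.2 300.2  69.8] tip [588.3 300.3   8.3] F [ 1.1 -0.3  4.5] T [-0.09 -0.13  0.03] w 25.0 rotfix deg [ 0.05 -0.03]
```

Good: the point is 2.3 mm above home. Continuing down gently.

arm_command([
  {"delta_pos": [0,0,0.1],"delta_rot": [0.05,-0.03,0],"gripper": 255},
  {"delta_pos": [0,0,0.2],"delta_rot": [0.05,-0.03,0],"gripper": 255},
  {"delta_pos": [0,0,0.26],"delta_rot": [0.05,-0.03,0],"gripper": 255},
  {"delta_pos": [0,0,0.26],"delta_rot": [0.05,-0.03,0],"gripper": 255},
])

```text
t: 19.1
eef_pos: [0.5884, 0.3003, 0.0679]
ee_rot: [[0.314, 0.949, 0.001], [0.949, -0.314, 0.0], [0.001, 0.001, -1.0]]
wrist_force: [-1.0, 0.1, 6.7]
width: 0.0244
```

```bash
python3 st.py
```

```text
t 19.1 eef [588.4 300.3  67.9] tip [588.5 300.4   6.4] F [-1.   0.1  6.7] T [-0.03  0.13  0.02] w 24.4 rotfix deg [ 0.05 -0.03]
```

arm_command([
  {"delta_pos": [0,0,0.1],"delta_rot": [0.05,-0.03,0],"gripper": 255},
  {"delta_pos": [0,0,0.16],"delta_rot": [0.05,-0.03,0],"gripper": 255},
  {"delta_pos": [0,0,0.16],"delta_rot": [0.05,-0.03,0],"gripper": 255},
])

```text
t: 19.35
eef_pos: [0.5886, 0.3005, 0.0675]
ee_rot: [[0.314, 0.949, 0.001], [0.949, -0.314, 0.001], [0.001, 0.001, -1.0]]
wrist_force: [-1.9, 0.3, 10.6]
width: 0.0244
```

```bash
python3 st.py
```

```text
t 19.35 eef [588.6 300.5  67.5] tip [588.6 300.6   6. ] F [-1.9  0.3 10.6] T [-0.16  0.4  -0.08] w 24.4 rotfix deg [ 0.05 -0.05]
```

arm_command([
  {"delta_pos": [0,0,0],"delta_rot": [0,0,0],"gripper": 255},
  {"delta_pos": [0,0,0],"delta_rot": [0,0,0],"gripper": 80},
  {"delta_pos": [0,0,0],"delta_rot": [0,0,0],"gripper": 80},
  {"delta_pos": [0,0,0],"delta_rot": [0,0,0],"gripper": 80},
  {"delta_pos": [0,0,0],"delta_rot": [0,0,0],"gripper": 80},
  {"delta_pos": [0,0,0],"delta_rot": [0,0,0],"gripper": 80},
  {"delta_pos": [0,0,0],"delta_rot": [0,0,0],"gripper": 80},
  {"delta_pos": [0,0,-1],"delta_rot": [0,0,0],"gripper": 80},
  {"delta_pos": [0,0,-3],"delta_rot": [0,0,0],"gripper": 80},
  {"delta_pos": [0,0,-6],"delta_rot": [0,0,0],"gripper": 80},
  {"delta_pos": [0,0,-10],"delta_rot": [0,0,0],"gripper": 80},
  {"delta_pos": [-3,0,-12],"delta_rot": [0,0,0],"gripper": 80},
  {"delta_pos": [-7,0,-12],"delta_rot": [0,0,0],"gripper": 80},
  {"delta_pos": [-11,0,-12],"delta_rot": [0,0,0],"gripper": 80},
  {"delta_pos": [-15,0,-12],"delta_rot": [0,0,0],"gripper": 80},
  {"delta_pos": [-18,0,-12],"delta_rot": [0,0,0],"gripper": 80},
  {"delta_pos": [-18,0,-12],"delta_rot": [0,0,0],"gripper": 80},
])

```text
t: 20.77
eef_pos: [0.5306, 0.1257, 0.1885]
ee_rot: [[0.318, 0.948, 0.001], [0.948, -0.318, -0.001], [-0.0, 0.001, -1.0]]
wrist_force: [0.7, 0.4, -0.2]
width: 0.0602
```

```bash
python3 st.py
python3 - <<'E'
from fit import *
C=cams()
for n in ['scene','top']:
    im=cam(n); im['R'],im['t']=C[n]['R'],C[n]['t']
    y,x=(180,190) if n=='scene' else (205,165)
    cv2.imwrite(f'pics/{n}8.png',cv2.resize(im['color'][y:y+110,x:x+130,::-1],None,fx=5.4,fy=5.4,interpolation=cv2.INTER_CUBIC))
    m=lambda p,c,d: np.minimum(np.minimum(stack(p[:9],c,d),pinm(p[9:],c,d)),cyl(c,d,p[9:11]/1000,.013,p[11]/1000+.066,p[11]/1000+.092))
    p0=np.r_[586.7,305.7,31.8,np.tile([588,299],3),588.5,299,6]
    p,e=fit(m,p0,im,(196,270,210,275) if n=='scene' else (228,300,183,268)); print(n,p.round(1),e)
    W=wmap(im);
E
```

```text
t 20.77 eef [530.6 125.7 188.5] tip [530.7 125.6 127. ] F [ 0.7  0.4 -0.2] T [-0.02  0.04 -0.04] w 60.2 rotfix deg [0.08 0.  ]
scene [586.7 305.7  31.8 587.5 300.1 588.7 298.1 587.8 298.8 589.2 299.1   5.8] 0.002416478795127788
top [588.3 307.4  31.8 588.8 301.4 589.9 299.2 588.8 299.3 590.2 300.3   5.7] 0.0037053780431123068
```

View pics/scene8.png

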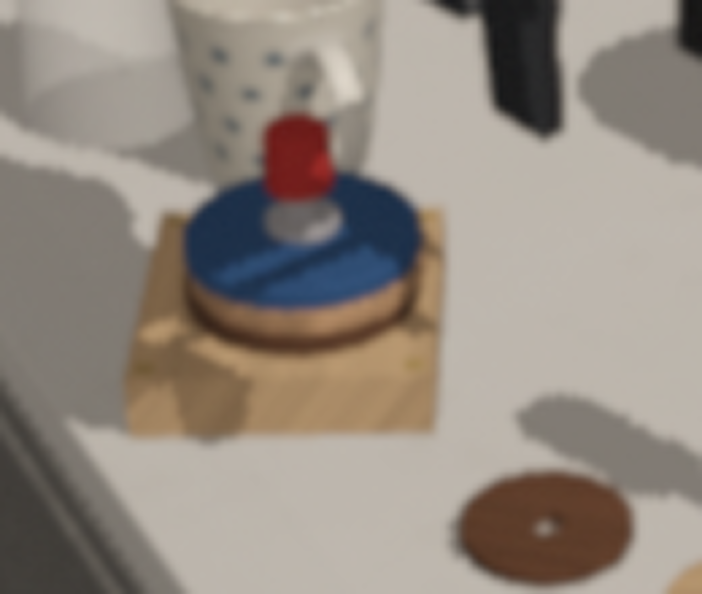

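View pics/top8.png

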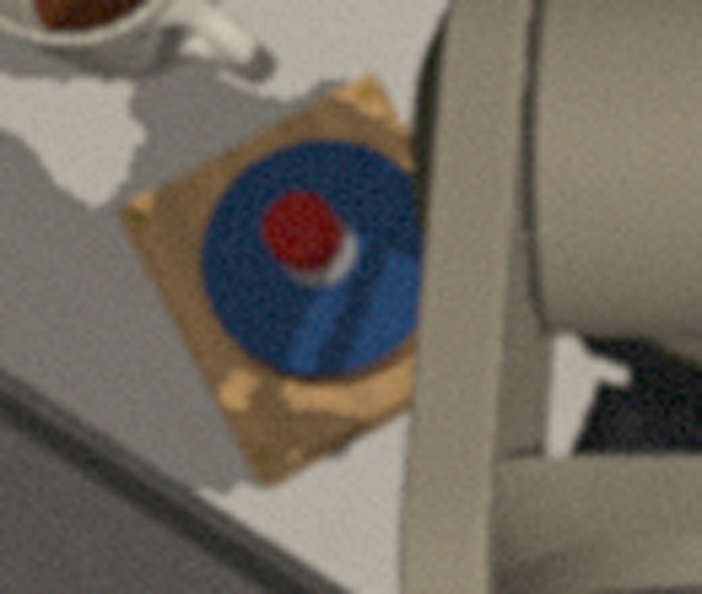

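```bash
python3 -c "
from plant import *
print(job_done())"
```

```text
the job is handed in; nothing more can be done
None
```

I threaded the red-knobbed pin through the blue, cork and dark wood rings and into the hidden socket, let go, and handed the job in. The robot clock stood at about 21 s.

- **How it went:** I took the smaller pin from its rest and dragged each ring into line with the pin. I then felt round a 7.5 mm circle on the disc until the point dropped in, near -78° in world axes.
- **Seating:** The pin went down against roughly 5–9 N of resistance in the socket, so I eased it sideways a little on the way. I pressed it home with about 12 N, and no wrist-force reading passed that. I read the force only at the end of each move.
- **Last checks:** The arm put the point at 6.0 mm before release, and the two cameras put it at 5.7–5.8 mm afterwards. The point is about 7 mm from the stand's centre, which I took to be the recess centre without measuring it. The pictures show the rings in order and the pin looking upright, and the gripper touching nothing.
- **Disagreements:** The two cameras differ by about 1–1.5 mm. They put the ring centres within about 2 mm of the pin, though only 1.5 mm of play is possible, so that gap is measuring error. The top view was partly hidden by the arm.
- **Not checked:** I did not measure the pin's tilt after release, or re-measure the other items (tin, pepper, bottle, mug, keys). The arm stayed clear of them.

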